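# Load the filter plate into its inclined holder and clamp it

### The job

Pick up the slotted filter plate by its upright handle, tuck one of the edges parallel to the handle under the retaining lip along the top of the inclined holder, then lower the opposite edge until the plate lies flat in its recess. Then turn the black wing head of the clamp clockwise until the clamp finger has swung over the plate to its stop and the head first slips a little, stop there and let go. Leave the jars and the bottle where they are.

Things in the scene. Friction and masses are not known exactly. Their poses are not given: they have to be found in the camera images.
- plate_mid (a point): Centre (half-way up, 20 mm above the underside) of the loose steel filter plate: a slotted slab 104 (x) by 120 (y) by 6 mm, 0.25 to 0.45 kg, flat on the bench at first. An upright blade handle stands on its middle, 12 mm thick (x), 70 mm long (y), top 40 mm above the underside: grip its two long faces. z points up out of the handle. The same after a half turn: either 120 mm edge may go under the lip
- deck: Sloping aluminium deck of the fixed holder, 156 mm wide. Origin: centre of the recess, on the ledge surface where the plate's underside must rest, 60 mm above the bench; x points up the slope (roughly to the left seen from the robot, 25 degrees above level), y across, z square out of the deck. Recess 109 (x) by 128 (y) mm; side walls 7.5 mm high, lower wall (x = -54.5 mm) 6 mm high, upper wall at x = +54.5 mm
- lip_edge (a point): Middle of the lower inner edge of the retaining lip, a straight bar along the recess's whole upper wall; axes as the deck's. It lies at deck x = +42.5 mm, 11 mm above the ledge surface: the lip covers the last 12 mm of the recess, and is 5 mm thick. A plate raised at its lower edge by 5 to 15 degrees slips under it
- clamp (a joint): Angle (rad) of the dark steel clamp finger below the recess: 0 to 0.2 is open (finger lying across, beside the recess), 1.3 is its stop, pointing straight up the slope over the plate's lower edge. Finger 43 mm long from its pivot (square to the deck at deck x = -84.5 mm, y = 0), 8 to 14 mm above the ledge. Grows as the head turns clockwise seen from above; stays where left; turns with about 0.04 N m
- head (a joint): Slip (rad) of the wing head relative to the clamp finger, which it drives through a slip clutch (slips at about 0.15 N m): 0 at the start and near 0 while the finger turns; with the finger at its stop, turning the head farther clockwise makes it grow. 0.1 to 0.3 is right; more than 0.6 is overturned
- head_grip (a point): Middle of the black wing head, on the clamp's pivot axis, 39 mm above the ledge level. The wing is 46 mm long (x of this point), 12 mm thick (y) and 30 mm high (underside 22 mm, top 52 mm above the ledge level); z points square out of the deck. With no slip the wing is in line with the finger
- jar_a: Larger sample jar, a bystander, 50 mm wide, 78 mm high; origin at the centre of its underside
- jar_b: Smaller sample jar, a bystander, 41 mm wide, 63 mm high, between holder and plate; origin at the centre of its underside
- bottle: Blue bottle, a bystander, 67 mm wide, 152 mm high; origin at the centre of its underside

How it is judged:
On the way:
1. the plate lies flat in the recess, upper edge under the lip, while the clamp is still open (x of plate_mid in the frame of deck between -0.006 and 0.006 m and y of plate_mid in the frame of deck between -0.007 and 0.007 m and z of plate_mid in the frame of deck between 0.0175 and 0.0225 m and angle between the z axis of plate_mid and the z axis of deck, either way round below 0.044 rad and value of joint clamp below 0.45 rad), for 0.2 s.
At the end, for the whole second after the job is handed in: Plate at rest flat in the recess (2.5 deg; 6 mm along, 7 mm across, 2.5 mm in height), upper edge under the lip; clamp finger over it at its stop (above 1.2 of 1.3 rad); head slipped at least 0.04 and never more than 0.6 rad; jars and bottle within 30 mm (x of plate_mid in the frame of deck between -0.006 and 0.006 m and y of plate_mid in the frame of deck between -0.007 and 0.007 m and z of plate_mid in the frame of deck between 0.0175 and 0.0225 m and angle between the z axis of plate_mid and the z axis of deck, either way round below 0.044 rad and value of joint clamp above 1.2 rad and value of joint head above 0.04 rad and linear speed of plate below 0.01 m/s); the robot touches nothing.
It fails at once if the clutch head is turned on well past its first slip (more than 0.6 rad) (value of joint head above 0.6 rad).
It fails at once if a jar or the bottle is pushed away or knocked over (distance of any of jar_a, jar_b, bottle from where it was at the start of the episode above 0.03 m or angle between any of jar_a, jar_b, bottle's own z axis and vertical above 0.5 rad).
It also fails if it takes over 54 s, if anything falls off the work surface, if the arm or the gripper's body presses on something with over 40 N, if the wrist force passes 120 N, or if a joint passes its speed limit or range.

### The arm

A 6-joint arm with a two-finger parallel gripper is mounted at the origin on a cart in front of the work surface, level with it; the furniture and walls round the work are solid. World frame = base frame: x ahead of the robot, y to its left, z up, the work surface at z = 0. Lengths are in m, angles in rad, forces in N, time in s.
With the tool pointing down it reaches from about 0.35 to 0.975 m from the base axis. Payload 4.9 kg.
Tool frame: the origin (TCP) lies on the mounting face of the last link; the fingertips stand 173 mm ahead of it and the grasp point (between the pads) lies 155 mm ahead of it (arm.tips_ahead is the distance from the TCP to the fingertips, in m); z points along the fingers, y is the direction in which the jaws open and shut (so a half turn about z gives the same grasp; the last joint's range is limited). The gripper opens to 85 mm and grips with 20 to 120 N. Pads are 22 mm wide; open, the fingers measure 114 mm over their backs; the gripper's body (76 mm by 85 mm) begins 54 mm behind the grasp point. The pads swing forward as they close: fully open they stand 13 mm farther back than shut.
Start: joints at [-1.376, 0.053, 1.613, -0, 1.476, -0.119], TCP at [0.193, -0.594, 0.405] pointing down, gripper open.
Joint ranges: [-3.01, 3.01], [-1.01, 2.22], [0.06, 2.58], [-1.02, 4.17], [0.09, 2.62], [-3.14, 3.14]. Speed limits (rad/s): [2.57, 2.57, 3.14, 3.14, 3.14, 3.14].

### API

Orientations are given as a unit quaternion [w, x, y, z].
In Python, from workcell import arm, optics, sign_off gives the robot as it stands.
- The arm moves only by the tool step_arm, never from a script. Its argument "increments" is a list of rows, each an object of numbers: "tx", "ty", "tz": the shift along the tool's x, y, z in m; "ax", "ay", "az": the turn, a rotation vector about the tool's x, y, z in degrees. In form: [{"tx": .., "ty": .., "tz": .., "ax": .., "ay": .., "az": ..}, ...]. A call has 1 to 10 rows; each row shifts and turns the commanded pose from where the row before left it, along the tool's axes as they then stand; what a row does not reach is not made up. A row lasts 1/10 s, in which the tool goes at most 50 mm and 8.59 degrees, less where a joint would pass 70% of its speed; a pose out of reach is approached as far as the arm can. A call is refused whole if a number of a shift passes 0.05 or a number of a turn 8.59, either way. A call with a gripper value outside its range is refused whole. "claw" is the closure, from 0 (fully open) to 1 (shut), set as the call begins (left out, the last holds). The fingers move at their own pace and stop on an object; "grip_force" is the grip in N (left out, the last holds). Time passes only in rows, so rows that do not move let the fingers close. It gives the time, the measured TCP pose, the force and the opening at its end, in the units of the state.
- arm.get_obs(): the state, without advancing time (a new reading comes with each control period).
- optics.capture(name): name is "side" or "top" or "wrist"; returns a dict with "img" (480x640x3 uint8, red, green, blue), "depth" (480x640 float32, m along the optical axis (not along the pixel's ray), 0 where there is no reading), "intrinsics" (3x3 intrinsics, pixels), "k1" (the pictures are not rectified: a ray, as slopes to the right and down, at radius r is drawn at 1 + k1 r^2 times it, then the intrinsics apply), "R" (3x3) and "t" (3): a world point X has camera coordinates R X + t; the wrist camera has in their place "tool_from_camera" (4x4, takes a point from camera to tool coordinates, whose origin is the TCP and whose axes are the flange's). Camera axes: x right, y down, z forward; pixel columns grow to the right and rows downward; lengths in m; the calibration is good to about 2 mm. A picture is of the moment at which its call begins: read the wrist's pose just before it.
- sign_off(): hands the job in, once; it reports no verdict.
The state is a dict: "time": time; "joints": joint angles; "dq": joint speeds; "effort": joint torques, N m; "tcp_pos": TCP position; "orientation": TCP orientation; "ft_force": force on the tool from outside, world axes, zero at the start; "ft_torque": the same for the moment, N m; "width": finger opening in m.
Only numpy, scipy, OpenCV 4.12 (cv2) and the standard library are available. Lean on these libraries where they do the work, as an engineer would, in place of code of your own. Each camera call takes 0.05 s, during which the arm holds its last target.

## Working session

There is one attempt and no reset: what is moved stays moved. The work goes in short steps, Python scripts to look and compute and a tool call to move; the robot and the scene stay as the last step left them, time stands still between calls to the robot, and variables do not carry over. Pictures are saved under pics/ and viewed, and the job is handed in when it is done.

Besides the shell and the picture viewer there is one more tool, called after ">>>" as name([rows], argument=value, ...), one row to a line, values as JSON. step_arm: Moves the arm, as the interface text tells. Its arguments: {"type":"object","properties":{"increments":{"type":"array"},"claw":{"type":"number"},"grip_force":{"type":"number"}},"required":["increments"]}

```bash
ls; mkdir -p pics; cat > h.py <<'E'
import numpy as np, cv2
from scipy.spatial.transform import Rotation as Rn
from workcell import arm, optics, sign_off
def tool():
    o=arm.get_obs(); q=o['orientation']
    T=np.eye(4); T[:3,:3]=Rn.from_quat([q[1],q[2],q[3],q[0]]).as_matrix(); T[:3,3]=o['tcp_pos']; return T
def cap(name,save):
    T=tool(); c=optics.capture(name)
    if name=='wrist': W=T@np.array(c['tool_from_camera'])
    else:
        W=np.eye(4); W[:3,:3]=np.array(c['R']).T; W[:3,3]=-np.array(c['R']).T@np.array(c['t'])
    c['W']=W; cv2.imwrite(f'pics/{save}.png',c['img'][:,:,::-1])
    np.savez(f'pics/{save}.npz',img=c['img'],depth=c['depth'],K=c['intrinsics'],k1=c['k1'],W=W)
    return c
def load(s): return dict(np.load(f'pics/{s}.npz'))
def ray(c,u,v):
    K=np.array(c['K'] if 'K' in c else c['intrinsics'])
    x=(u-K[0,2])/K[0,0]; y=(v-K[1,2])/K[1,1]
    xd=np.hypot(x,y); r=xd
    for _ in range(30): r=xd/(1+float(c['k1'])*r*r)
    s=r/xd if xd>0 else 1
    return np.array([x*s,y*s,1.])
def pt(c,u,v,d=None):
    if d is None:
        p=c['depth'][int(v)-1:int(v)+2,int(u)-1:int(u)+2]; p=p[p>0]; d=np.median(p) if len(p) else np.nan
    return c['W'][:3,:3]@(ray(c,u,v)*d)+c['W'][:3,3]
def ptz(c,u,v,n,o):  # ray plane
    dd=c['W'][:3,:3]@ray(c,u,v); o=np.array(o);n=np.array(n); s=((o-c['W'][:3,3])@n)/(dd@n); return c['W'][:3,3]+s*dd
def proj(c,X):
    K=np.array(c['K'] if 'K' in c else c['intrinsics']); W=c['W']
    p=W[:3,:3].T@(np.array(X)-W[:3,3]); x,y=p[0]/p[2],p[1]/p[2]; f=1+float(c['k1'])*(x*x+y*y)
    return np.array([K[0,0]*x*f+K[0,2],K[1,1]*y*f+K[1,2]])
def cloud(c):
    K=np.array(c['K'] if 'K' in c else c['intrinsics'])
    v,u=np.mgrid[0:480,0:640]
    x=(u-K[0,2])/K[0,0]; y=(v-K[1,2])/K[1,1]; xd=np.hypot(x,y); r=xd.copy()
    for _ in range(30): r=xd/(1+float(c['k1'])*r*r)
    s=np.where(xd>0,r/np.maximum(xd,1e-9),1)
    P=np.stack([x*s,y*s,np.ones_like(x)],-1)*c['depth'][...,None]
    P=P@c['W'][:3,:3].T+c['W'][:3,3]; P[c['depth']<=0]=np.nan
    return P
E
python3 - <<'E'
from h import *
print(arm.get_obs()); print(arm.tips_ahead)
for n in ['top','side','wrist']:
    c=cap(n,n+'0'); print(n,c['intrinsics'],c['k1'],c['W'].round(3))
E
```

```text
pics
{'time': 0.0, 'joints': array([-1.37596029e+00,  5.33821024e-02,  1.61432103e+00, -1.31627543e-05,
        1.47597598e+00, -1.18987932e-01]), 'dq': array([-7.98794970e-05, -3.33159792e-04,  1.79041194e-05,  6.58510029e-04,
       -4.55973652e-04,  5.44659691e-04]), 'effort': array([-9.87126941e-05, -3.93672502e+01, -3.70179319e+01, -8.88870409e-05,
        7.08683452e-03,  1.17348478e-06]), 'tcp_pos': array([ 0.19289006, -0.59420708,  0.40343083]), 'orientation': array([-1.04223449e-03,  9.87713917e-01,  1.56269416e-01, -4.61005895e-05]), 'ft_force': array([ 0.54793332, -0.09320275,  0.36211735]), 'ft_torque': array([-0.01326894, -0.03830343, -0.01108383]), 'width': 0.08541212768503523}
0.1734
top [[583.13248261   0.         317.21651284]
 [  0.         583.13248261 241.38429657]
 [  0.           0.           1.        ]] -0.16676061601707584 [[ 5.000e-03 -9.830e-01  1.850e-01  2.690e-01]
 [-1.000e+00 -5.000e-03 -0.000e+00 -7.000e-02]
 [ 1.000e-03 -1.850e-01 -9.830e-01  1.564e+00]
 [ 0.000e+00  0.000e+00  0.000e+00  1.000e+00]]
side [[623.71281479   0.         315.78778736]
 [  0.         623.71281479 241.13673725]
 [  0.           0.           1.        ]] 0.060140081187737116 [[-0.996 -0.059  0.068  0.476]
 [-0.088  0.485 -0.87   1.116]
 [ 0.018 -0.872 -0.489  0.78 ]
 [ 0.     0.     0.     1.   ]]
wrist [[396.51849113   0.         314.64051647]
 [  0.         396.51849113 240.08853874]
 [  0.           0.           1.        ]] -0.012963269921996137 [[ 0.308 -0.907 -0.285  0.266]
 [-0.951 -0.295 -0.09  -0.569]
 [-0.003  0.299 -0.954  0.373]
 [ 0.     0.     0.     1.   ]]
```

View pics/top0.png

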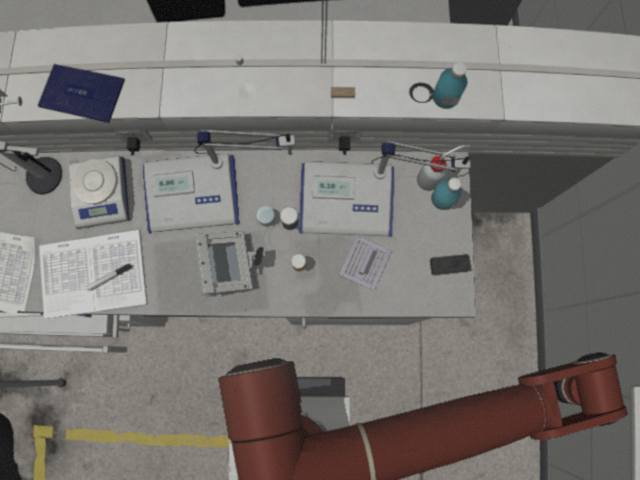

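View pics/side0.png

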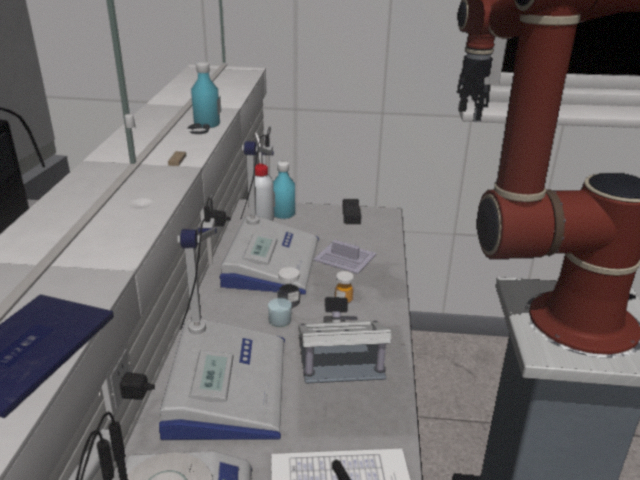

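View pics/wrist0.png

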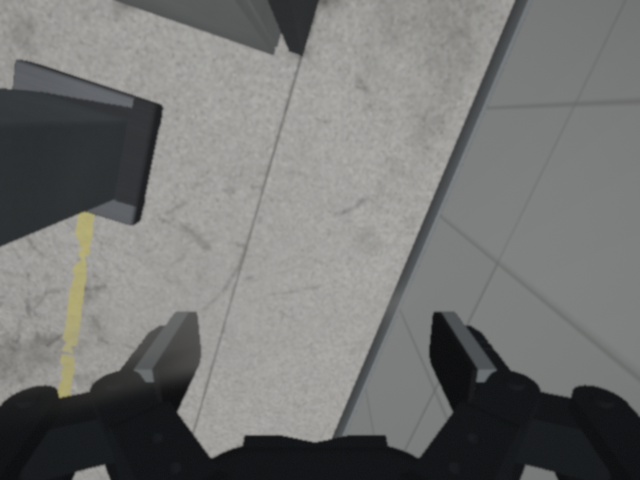

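```bash
python3 - <<'E'
from h import *
c=load('top0'); cv2.imwrite('pics/t1.png',cv2.resize(c['img'][190:320,180:420,::-1],None,fx=3.3,fy=3.3,interpolation=cv2.INTER_CUBIC))
s=load('side0'); cv2.imwrite('pics/s1.png',cv2.resize(s['img'][190:400,200:420,::-1],None,fx=2.8,fy=2.8,interpolation=cv2.INTER_CUBIC))
for n,u,v in [('plate',367,262),('jarb',298,262),('j2',289,217),('cup',265,215),('lipR',222,264),('head',258,257),('bench',320,290),('bottle',447,190)]:
    print(n,pt(c,u,v).round(3))
for n,u,v in [('jarb',344,280),('head',336,305)]: print(n,pt(s,u,v).round(3))
E
```

```text
plate [ 0.501 -0.202  0.041]
jarb [ 0.498 -0.021  0.061]
j2 [0.614 0.004 0.077]
cup [0.628 0.07  0.04 ]
lipR [0.499 0.187 0.007]
head [0.508 0.083 0.073]
bench [ 0.431 -0.079 -0.   ]
bottle [ 0.679 -0.406  0.119]
jarb [ 0.501 -0.002  0.061]
head [0.513 0.089 0.06 ]
```

View pics/t1.png

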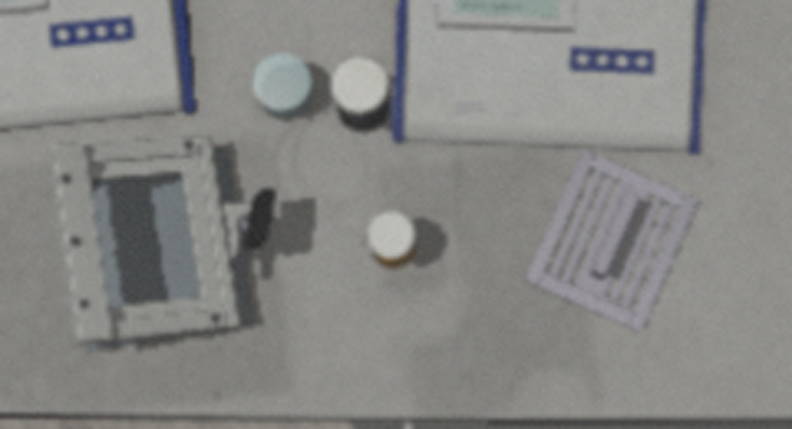

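View pics/s1.png

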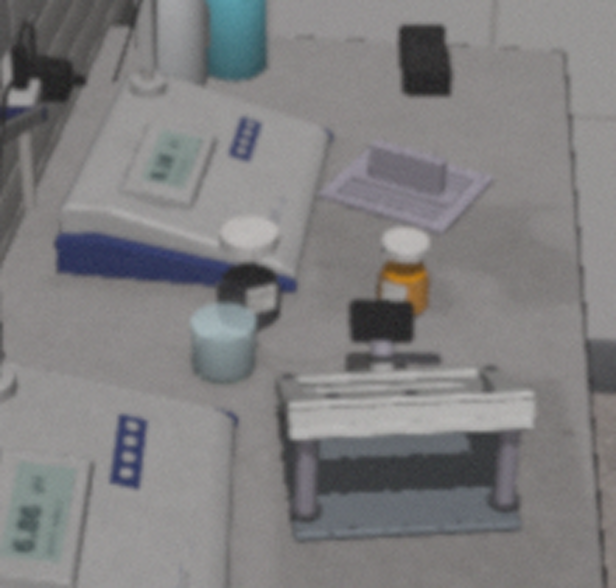

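>>> step_arm([
  {"tx": 0.041, "ty": -0.028},
  {"tx": 0.041, "ty": -0.028},
  {"tx": 0.041, "ty": -0.028},
  {"tx": 0.041, "ty": -0.028},
  {"tx": 0.041, "ty": -0.028},
  {"tx": 0.041, "ty": -0.028},
  {"tx": 0.041, "ty": -0.028},
  {"tx": 0.041, "ty": -0.028},
  {"tx": 0.041, "ty": -0.028},
  {"tx": 0.041, "ty": -0.028},
])

```text
schema error: expected keys tx, ty, tz, ax, ay, az
```

>>> step_arm([
  {"az": -8.5},
  {"az": -8.5},
  {"az": -8.5},
  {"az": -8.5},
  {"az": -8.5},
  {"az": -8.5},
  {"az": -8.5},
  {"az": -8.5},
  {"az": -8.5},
  {"az": -8.5},
])

```text
schema error: expected keys tx, ty, tz, ax, ay, az
```

>>> step_arm([
  {"az": -8.5},
  {"az": -8.5},
  {"az": -8.5},
  {"az": -8.5},
  {"az": -8.5},
  {"az": -6.5},
  {},
], claw=0.45)

```text
schema error: expected keys tx, ty, tz, ax, ay, az
```

```bash
python3 - <<'E'
from h import *
print(arm.get_obs()['joints'].round(3),tool().round(3))
c=cap('wrist','w1')
E
```

```text
[-1.376  0.053  1.614 -0.     1.476 -0.119] [[ 0.951  0.309 -0.     0.193]
 [ 0.309 -0.951  0.002 -0.594]
 [ 0.    -0.002 -1.     0.404]
 [ 0.     0.     0.     1.   ]]
```

View pics/w1.png

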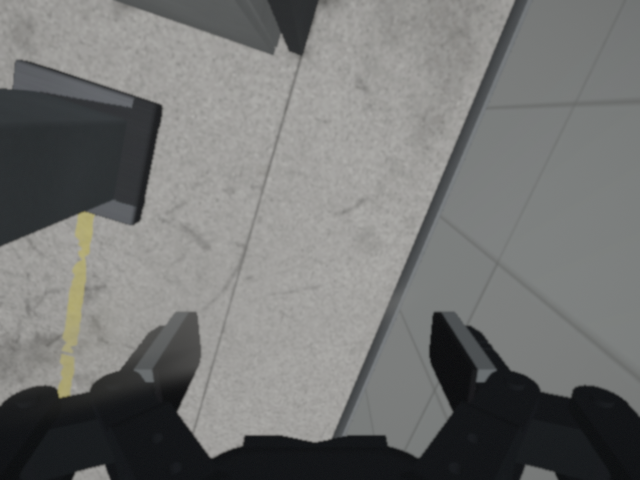

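The moves were refused because every row needs all six keys, and nothing moved. I'll send them again in full.

>>> step_arm([
  {"tx": 0.041, "ty": -0.028, "tz": 0, "ax": 0, "ay": 0, "az": 0},
  {"tx": 0.041, "ty": -0.028, "tz": 0, "ax": 0, "ay": 0, "az": 0},
  {"tx": 0.041, "ty": -0.028, "tz": 0, "ax": 0, "ay": 0, "az": 0},
  {"tx": 0.041, "ty": -0.028, "tz": 0, "ax": 0, "ay": 0, "az": 0},
  {"tx": 0.041, "ty": -0.028, "tz": 0, "ax": 0, "ay": 0, "az": 0},
  {"tx": 0.041, "ty": -0.028, "tz": 0, "ax": 0, "ay": 0, "az": 0},
  {"tx": 0.041, "ty": -0.028, "tz": 0, "ax": 0, "ay": 0, "az": 0},
  {"tx": 0.041, "ty": -0.028, "tz": 0, "ax": 0, "ay": 0, "az": 0},
  {"tx": 0.041, "ty": -0.028, "tz": 0, "ax": 0, "ay": 0, "az": 0},
  {"tx": 0.041, "ty": -0.028, "tz": 0, "ax": 0, "ay": 0, "az": 0},
], claw=0.45)

```text
time: 1.2
tcp_pos: [0.4972, -0.1997, 0.4047]
orientation: [0.0, 0.988, 0.156, 0.0]
ft_force: [-0.3, -0.9, 0.6]
width: 0.0468
```

>>> step_arm([
  {"tx": 0, "ty": 0, "tz": 0, "ax": 0, "ay": 0, "az": -8.5},
  {"tx": 0, "ty": 0, "tz": 0, "ax": 0, "ay": 0, "az": -8.5},
  {"tx": 0, "ty": 0, "tz": 0, "ax": 0, "ay": 0, "az": -8.5},
  {"tx": 0, "ty": 0, "tz": 0, "ax": 0, "ay": 0, "az": -8.5},
  {"tx": 0, "ty": 0, "tz": 0, "ax": 0, "ay": 0, "az": -8.5},
  {"tx": 0, "ty": 0, "tz": 0, "ax": 0, "ay": 0, "az": -8.5},
  {"tx": 0, "ty": 0, "tz": 0, "ax": 0, "ay": 0, "az": -8.5},
  {"tx": 0, "ty": 0, "tz": 0, "ax": 0, "ay": 0, "az": -8.5},
  {"tx": 0, "ty": 0, "tz": 0, "ax": 0, "ay": 0, "az": -8.5},
  {"tx": 0, "ty": 0, "tz": 0, "ax": 0, "ay": 0, "az": -8.5},
])

```text
time: 2.2
tcp_pos: [0.4964, -0.2015, 0.4044]
orientation: [-0.0, 0.62, 0.784, -0.0]
ft_force: [-0.5, -0.9, 0.6]
width: 0.0471
```

>>> step_arm([
  {"tx": 0, "ty": 0, "tz": 0, "ax": 0, "ay": 0, "az": -8.5},
  {"tx": 0, "ty": 0, "tz": 0, "ax": 0, "ay": 0, "az": -8.5},
  {"tx": 0, "ty": 0, "tz": 0, "ax": 0, "ay": 0, "az": -8.5},
  {"tx": 0, "ty": 0, "tz": 0, "ax": 0, "ay": 0, "az": -8.5},
  {"tx": 0, "ty": 0, "tz": 0, "ax": 0, "ay": 0, "az": -8.5},
  {"tx": 0, "ty": 0, "tz": 0, "ax": 0, "ay": 0, "az": -6.5},
  {"tx": 0, "ty": 0, "tz": 0, "ax": 0, "ay": 0, "az": 0},
])

```text
time: 2.9
tcp_pos: [0.4964, -0.2015, 0.4044]
orientation: [-0.0, 0.242, 0.97, 0.0]
ft_force: [-0.1, -0.3, -0.3]
width: 0.0468
```

```bash
python3 - <<'E'
from h import *
o=arm.get_obs();print(o['time'],o['width'],o['joints'].round(3),tool().round(3))
c=cap('wrist','w2')
E
```

```text
2.9 0.04680906014296179 [-0.525 -0.162  1.819  0.     1.484 -1.606] [[-0.883  0.47  -0.     0.496]
 [ 0.47   0.883  0.    -0.202]
 [ 0.     0.    -1.     0.404]
 [ 0.     0.     0.     1.   ]]
```

View pics/w2.png

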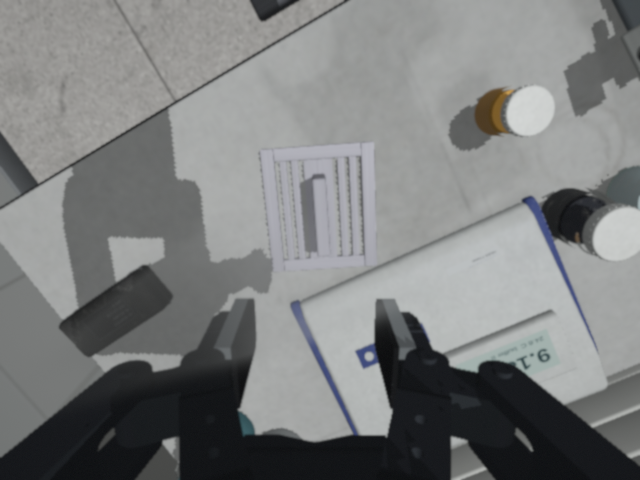

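The plate is in clear view. Its corners are at roughly (262,150), (374,142), (376,265) and (278,270), and the handle top runs from (319,175) to (325,258).

```bash
python3 - <<'E'
from h import *
c=load('w2'); cv2.imwrite('pics/w2c.png',cv2.resize(c['img'][130:280,240:400,::-1],None,fx=4,fy=4,interpolation=cv2.INTER_CUBIC))
P=cloud(c)
sub=P[130:280,240:400].reshape(-1,3)
t=sub[(sub[:,2]>0.03)&(sub[:,2]<0.05)]
print(len(t),t.mean(0),np.median(t[:,2]))
r=cv2.minAreaRect((t[:,:2]*1000).astype(np.float32)); print('handle',r)
b=sub[(sub[:,2]>-0.005)&(sub[:,2]<0.015)]; print(np.percentile(b[:,2],[5,50,95]))
E
```

```text
1084 [ 0.50486506 -0.19835239  0.04012619] 0.040239492428379625
handle ((506.64190673828125, -199.1481170654297), (11.983898162841797, 70.191650390625), 65.83500671386719)
[-0.00056278  0.00133755  0.00724016]
```

View pics/w2c.png

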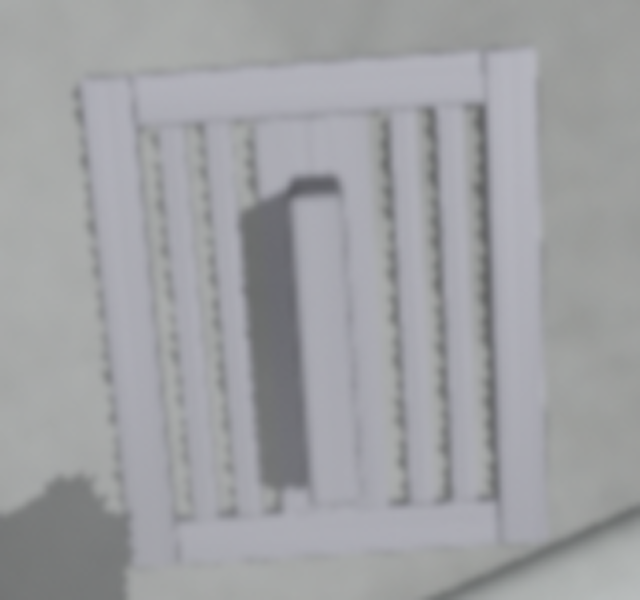

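>>> step_arm([
  {"tx": 0, "ty": 0, "tz": 0, "ax": 0, "ay": 0, "az": -3.8},
  {"tx": -0.008, "ty": 0.0064, "tz": 0.04, "ax": 0, "ay": 0, "az": 0},
  {"tx": 0, "ty": 0, "tz": 0.04, "ax": 0, "ay": 0, "az": 0},
  {"tx": 0, "ty": 0, "tz": 0.04, "ax": 0, "ay": 0, "az": 0},
  {"tx": 0, "ty": 0, "tz": 0.03, "ax": 0, "ay": 0, "az": 0},
  {"tx": 0, "ty": 0, "tz": 0, "ax": 0, "ay": 0, "az": 0},
  {"tx": 0, "ty": 0, "tz": 0, "ax": 0, "ay": 0, "az": 0},
])

```text
time: 3.65
tcp_pos: [0.5065, -0.1991, 0.2549]
orientation: [-0.0, 0.21, 0.978, 0.0]
ft_force: [0.7, 0.1, 0.1]
width: 0.0472
```

```bash
python3 - <<'E'
from h import *
c=cap('wrist','w3');print(tool().round(4))
P=cloud(c)
sub=P.reshape(-1,3); 
t=sub[(abs(sub[:,2]-.04)<0.006)&(np.hypot(sub[:,0]-.5066,sub[:,1]+.199)<.05)]
print(len(t),t.mean(0)); print('handle',cv2.minAreaRect((t[:,:2]*1000).astype(np.float32)))
E
```

```text
[[-9.116e-01  4.111e-01  2.300e-03  5.071e-01]
 [ 4.111e-01  9.116e-01 -1.300e-03 -1.994e-01]
 [-2.600e-03 -2.000e-04 -1.000e+00  2.566e-01]
 [ 0.000e+00  0.000e+00  0.000e+00  1.000e+00]]
3082 [ 0.50402451 -0.19799671  0.04018428]
handle ((506.292236328125, -199.1720428466797), (11.841745376586914, 70.02497100830078), 65.9793930053711)
```

View pics/w3.png

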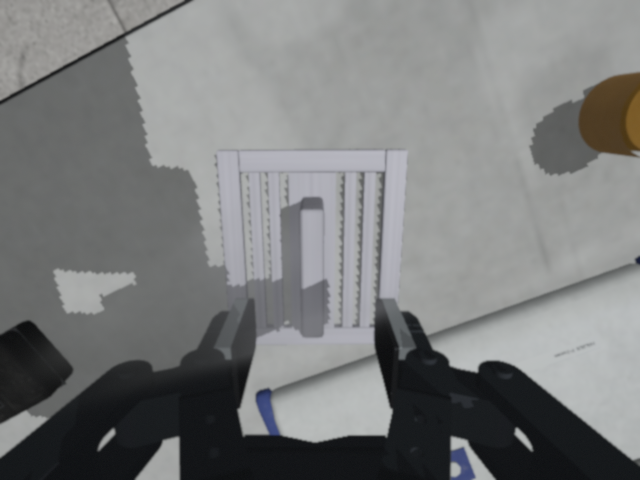

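Both readings agree: the handle is at (0.506, -0.199) and measures 12 x 70 mm, centred between the fingers. I'll go down and grip it.

>>> step_arm([
  {"tx": 0, "ty": 0, "tz": 0.03, "ax": 0, "ay": 0, "az": 0},
  {"tx": 0, "ty": 0, "tz": 0.03, "ax": 0, "ay": 0, "az": 0},
  {"tx": 0, "ty": 0, "tz": 0.011, "ax": 0, "ay": 0, "az": 0},
  {"tx": 0, "ty": 0, "tz": 0, "ax": 0, "ay": 0, "az": 0},
])

```text
time: 4.1
tcp_pos: [0.5064, -0.1991, 0.1838]
orientation: [-0.0, 0.21, 0.978, 0.0]
ft_force: [-0.4, -0.0, 0.4]
width: 0.0467
```

>>> step_arm([
  {"tx": 0, "ty": 0, "tz": 0, "ax": 0, "ay": 0, "az": 0},
  {"tx": 0, "ty": 0, "tz": 0, "ax": 0, "ay": 0, "az": 0},
  {"tx": 0, "ty": 0, "tz": 0, "ax": 0, "ay": 0, "az": 0},
  {"tx": 0, "ty": 0, "tz": 0, "ax": 0, "ay": 0, "az": 0},
  {"tx": 0, "ty": 0, "tz": 0, "ax": 0, "ay": 0, "az": 0},
], claw=1, grip_force=60)

```text
time: 4.6
tcp_pos: [0.5075, -0.1997, 0.1861]
orientation: [0.002, 0.21, 0.978, -0.001]
ft_force: [-0.5, -0.0, 7.0]
width: 0.0109
```

>>> step_arm([
  {"tx": 0, "ty": 0, "tz": -0.01, "ax": 0, "ay": 0, "az": 0},
  {"tx": 0, "ty": 0, "tz": -0.03, "ax": 0, "ay": 0, "az": 0},
  {"tx": 0, "ty": 0, "tz": -0.04, "ax": 0, "ay": 0, "az": 0},
  {"tx": 0, "ty": 0, "tz": -0.05, "ax": 0, "ay": 0, "az": 0},
  {"tx": 0, "ty": 0, "tz": -0.05, "ax": 0, "ay": 0, "az": 0},
  {"tx": 0, "ty": 0, "tz": -0.04, "ax": 0, "ay": 0, "az": 0},
  {"tx": 0, "ty": 0, "tz": 0, "ax": 0, "ay": 0, "az": -8},
  {"tx": 0, "ty": 0, "tz": 0, "ax": 0, "ay": 0, "az": -8},
  {"tx": 0, "ty": 0, "tz": 0, "ax": 0, "ay": 0, "az": -8},
  {"tx": 0, "ty": 0, "tz": 0, "ax": 0, "ay": 0, "az": -8},
])

```text
time: 5.6
tcp_pos: [0.5059, -0.1987, 0.4034]
orientation: [-0.001, -0.071, 0.997, 0.0]
ft_force: [-0.9, -0.8, -3.1]
width: 0.0109
```

>>> step_arm([
  {"tx": 0, "ty": 0.03, "tz": 0, "ax": 0, "ay": 0, "az": 0},
  {"tx": 0, "ty": 0.045, "tz": 0, "ax": 0, "ay": 0, "az": 0},
  {"tx": 0, "ty": 0.045, "tz": 0, "ax": 0, "ay": 0, "az": 0},
  {"tx": 0, "ty": 0.045, "tz": 0, "ax": 0, "ay": 0, "az": 0},
  {"tx": 0, "ty": 0.035, "tz": 0, "ax": 0, "ay": 0, "az": 0},
  {"tx": 0, "ty": 0, "tz": 0, "ax": 0, "ay": 0, "az": 0},
  {"tx": 0, "ty": 0, "tz": 0, "ax": 0, "ay": 0, "az": 0},
])

```text
time: 6.3
tcp_pos: [0.4788, -0.0002, 0.4035]
orientation: [-0.0, -0.069, 0.998, -0.0]
ft_force: [0.4, -0.5, -2.9]
width: 0.0112
```

```bash
python3 - <<'E'
from h import *
o=arm.get_obs();print(o['time'],o['width'],o['ft_force'],o['joints'].round(3),tool().round(3))
c=cap('wrist','w4')
E
```

```text
6.3 0.011204988411209375 [ 0.38970574 -0.45169519 -2.90648909] [-1.560e-01 -3.080e-01  1.943e+00 -1.000e-03  1.507e+00 -1.864e+00] [[-0.991 -0.137 -0.001  0.479]
 [-0.137  0.991 -0.    -0.   ]
 [ 0.001 -0.    -1.     0.403]
 [ 0.     0.     0.     1.   ]]
```

View pics/w4.png

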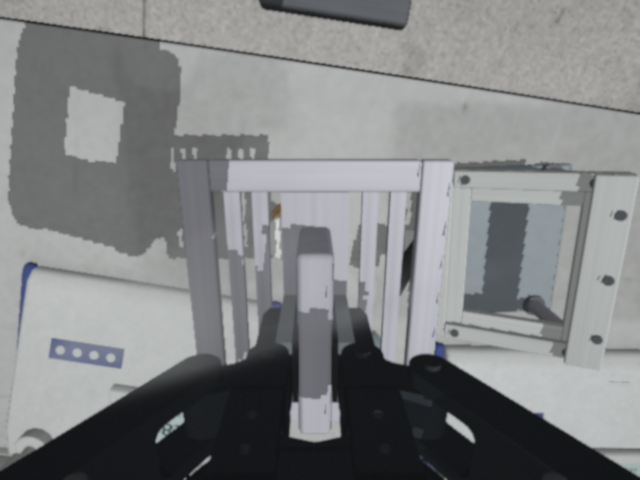

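```bash
python3 - <<'E'
from h import *
c=load('w4'); cv2.imwrite('pics/w4c.png',cv2.resize(c['img'][155:375,435:640,::-1],None,fx=2.7,fy=2.7,interpolation=cv2.INTER_CUBIC))
c=load('w4');P=cloud(c)
for u,v in [(500,180),(540,182),(580,184),(480,332),(520,341),(560,350),(455,250),(455,300),(610,250),(610,200),(600,330)]:
  print(u,v,P[v,u].round(4), c['depth'][v,u])
E
```

```text
500 180 [0.4306 0.1429 0.0603] 0.31298625
540 182 [0.4268 0.1689 0.0707] 0.30306804
580 184 [0.4232 0.1923 0.082 ] 0.29222405
480 332 [0.566  0.1636 0.0586] 0.3555897
520 341 [0.5636 0.1939 0.0709] 0.34441382
560 350 [0.5604 0.2212 0.0843] 0.33184037
455 250 [0.4983 0.1298 0.0405] 0.35137847
455 300 [0.546  0.1418 0.0402] 0.36631066
610 250 [0.4657 0.2183 0.0999] 0.28878754
610 200 [0.43   0.2057 0.0989] 0.27864006
600 330 [0.5296 0.2329 0.1015] 0.3067085
```

View pics/w4c.png

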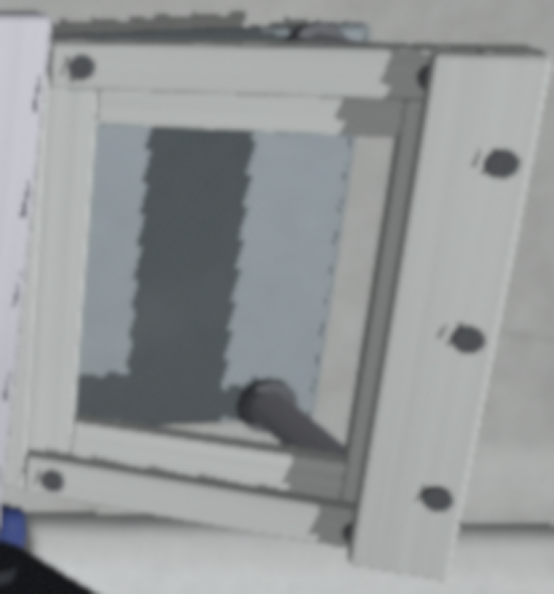

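```bash
cat > deckfit.py <<'E'
from h import *
c=load('w4');P=cloud(c)
f=lambda u,v:(435+u/2.7,155+v/2.7)
def poly(pts):
    m=np.zeros((480,640),np.uint8); cv2.fillPoly(m,[np.array([f(*p) for p in pts]).round().astype(np.int32)],1)
    q=P[m>0]; return q[np.isfinite(q[:,0])]
A=poly([(100,55),(370,60),(370,85),(100,82)]); B=poly([(90,475),(300,508),(300,518),(90,485)]); L=poly([(445,70),(535,75),(450,560),(370,550)])
print(len(A),len(B),len(L))
# joint plane: n.p = d for rails, n.p=d+8.5mm for lip
def res(v):
    n=v[:3]/np.linalg.norm(v[:3]); return np.r_[A@n-v[3],B@n-v[3],0.3*(L@n-v[3]-.0085)]
from scipy.optimize import least_squares
s=least_squares(res,[0.,-.4,.9,.05],loss='soft_l1',f_scale=.002)
n=s.x[:3]/np.linalg.norm(s.x[:3]); d=s.x[3]
for X in (A,B,L): r=X@n-d; print('res mm',np.mean(r)*1e3,np.std(r)*1e3)
for X in (A,B,L):
    cc=X.mean(0); print('own',np.linalg.svd(X-cc,full_matrices=False)[2][2])
print('n',n,'tilt',np.degrees(np.arccos(n[2])))
def on(u,v,z): return ptz(c,*f(u,v),n,n*(d-.0075+z))
F1,F2=on(110,91,.0075),on(330,96,.0075)
G1,G2=on(50,458,.0075),on(290,494,.0075)
W1,W2=on(98,100,.006),on(76,440,.006)
L1,L2=on(432,65,.016),on(357,550,.016)
for k,a,b in (('front',F1,F2),('far',G1,G2),('low',W1,W2),('lip',L1,L2)):
    e=b-a; print(k,a.round(4),b.round(4),np.degrees(np.arctan2(e[1],e[0])).round(2),np.linalg.norm(e))
# y axis
h=np.array([0,0,1.]); 
xd=(F2-F1)/np.linalg.norm(F2-F1)+(G2-G1)/np.linalg.norm(G2-G1); 
yl=(W1-W2)/np.linalg.norm(W1-W2)+2*(L1-L2)/np.linalg.norm(L1-L2)
yl/=np.linalg.norm(yl); xd/=np.linalg.norm(xd)
print('angle x,y',np.degrees(np.arccos(xd@yl)), 'slopedir', np.degrees(np.arctan2(-n[1],-n[0])), np.degrees(np.arctan2(xd[1],xd[0])), np.degrees(np.arctan2(yl[1],yl[0]))+90)
y=yl-np.cross(n,xd)*-1; y-=n*(y@n); y/=np.linalg.norm(y); x=np.cross(y,n)
yc=((F1+F2)/2@y+(G1+G2)/2@y)/2; print('recess width',((F1+F2)/2-(G1+G2)/2)@y)
xl=(L1+L2)/2@x; xw=(W1+W2)/2@x; print('x from lip',xl-.0425,'from low',xw+.0545)
xc=((xl-.0425)+(xw+.0545))/2
o=x*xc+y*yc+n*(d-.0075); print('origin',o)
R=np.c_[x,y,n]; print(R)
D=np.eye(4);D[:3,:3]=R;D[:3,3]=o; np.save('deck.npy',D)
E
python3 deckfit.py
```

```text
1056 392 5880
res mm 0.0017993686013706408 0.7996876094719412
res mm -0.003761718185110823 0.7791740091637109
res mm 8.44591028296037 2.5414746436058437
own [ 0.08321921 -0.41619227  0.90546041]
own [ 0.27489406 -0.37217778  0.88651958]
own [ 0.06623945 -0.35011322  0.93436239]
n [ 0.07683866 -0.41790508  0.90523542] tilt 25.144991432044268
front [0.441  0.1291 0.0521] [0.4308 0.1804 0.0766] 101.17 0.057759923303882556
far [0.5674 0.1431 0.0478] [0.5542 0.207  0.0784] 101.66 0.0720800687161925
low [0.4445 0.1274 0.0493] [0.5586 0.1493 0.0498] 10.89 0.11615735185488547
lip [0.4175 0.1939 0.0934] [0.5622 0.222  0.0941] 10.97 0.14735672864717875
angle x,y 89.68171334498051 slopedir 100.41839904300952 101.41498723232243 -79.05305178819455
recess width 0.12649040974944775
x from lip 0.0955290366317896 from low 0.10987760852629294
origin [0.49476056 0.1832531  0.06422901]
[[-0.17643846 -0.98130795  0.07683866]
 [ 0.88789132 -0.19236514 -0.41790508]
 [ 0.42487466 -0.00551015  0.90523542]]
```

```bash
cat >> deckfit.py <<'E'
yaw=np.radians(101.0); t=np.radians(25)
x=np.array([np.cos(yaw)*np.cos(t),np.sin(yaw)*np.cos(t),np.sin(t)]); y=np.array([np.sin(yaw),-np.cos(yaw),0])*-1; n=np.cross(x,y)
mid=(F1+F2+G1+G2)/4-n*.0075
o=mid+x*((L1+L2)/2@x-.0425-mid@x)+y*(((F1+F2)/2+(G1+G2)/2)@y/2-mid@y)
print('final o',o,n)
D[:3,:3]=np.c_[x,y,n];D[:3,3]=o;np.save('deck.npy',D)
E
cat > ov.py <<'E'
from h import *
def ov(name,out,box,f,D=None,clamp=0.2,plate=None):
    D=np.load('deck.npy') if D is None else D
    c=load(name); u0,v0,u1,v1=box
    im=cv2.resize(c['img'][v0:v1,u0:u1,::-1],None,fx=f,fy=f,interpolation=cv2.INTER_CUBIC)
    def pl(pts,col,T=D):
        q=[((proj(c,T[:3,:3]@(np.array(p)/1000)+T[:3,3])-[u0-.5,v0-.5])*f) for p in pts]
        cv2.polylines(im,[np.array(q).round().astype(np.int32)],True,col,1,cv2.LINE_AA)
    pl([(-54.5,-64,7.5),(42.5,-64,7.5),(42.5,64,7.5),(-54.5,64,7.5)],(0,0,255))
    pl([(42.5,-64,16),(42.5,64,16),(42.5,64,11),(42.5,-64,11)],(0,255,0))
    a=1.3-clamp; dx,dy=np.cos(a),np.sin(a)
    for z in (52,22): pl([(-84.5+23*i*dx-6*j*dy,23*i*dy+6*j*dx,z) for i,j in ((1,1),(1,-1),(-1,-1),(-1,1))],(255,0,255))
    pl([(-84.5,0,14),(-84.5+43*dx,43*dy,14)],(0,255,255))
    if plate is not None:
        pl([(-52,-60,-14),(52,-60,-14),(52,60,-14),(-52,60,-14)],(255,128,0),plate)
        pl([(-6,-35,20),(6,-35,20),(6,35,20),(-6,35,20)],(255,128,0),plate)
    cv2.imwrite(f'pics/{out}.png',im)
E
python3 deckfit.py | tail -1; python3 - <<'E'
from ov import *
ov('w4','o1',(400,150,640,380),2.5); ov('top0','o2',(185,215,285,305),6); ov('side0','o3',(285,280,405,390),5)
E
```

```text
final o [0.49603647 0.17685873 0.06114129] [ 0.08063937 -0.41485357  0.90630779]
```

View pics/o1.png

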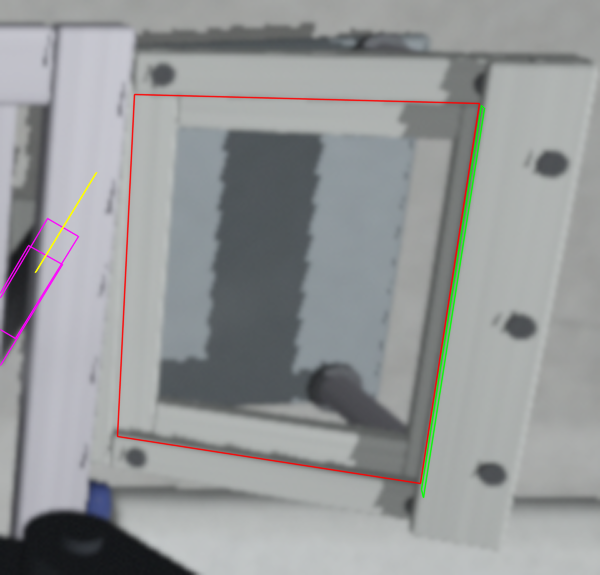

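View pics/o2.png

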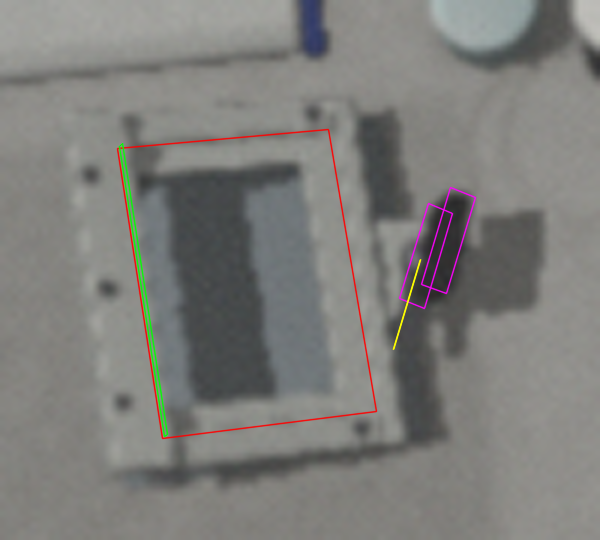

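View pics/o3.png

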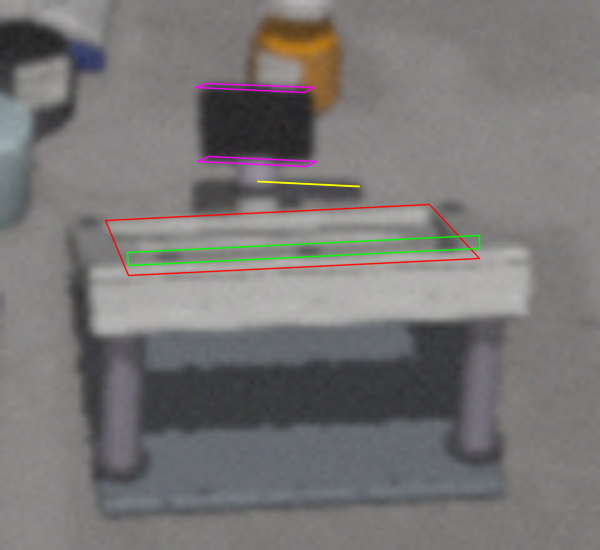

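```bash
cat > plan.py <<'E'
from h import *
PZ=0.186;PX=0.001
def plate_pose(X,Z,th,Y=0):
    D=np.load('deck.npy'); th=np.radians(th)
    xp=np.array([np.cos(th),0,-np.sin(th)]); zp=np.array([np.sin(th),0,np.cos(th)]); yp=np.array([0,1.,0])
    cb=np.array([X,Y,Z])/1000-.052*xp
    t=cb+PZ*zp-PX*yp
    T=np.eye(4); T[:3,:3]=D[:3,:3]@np.c_[yp,xp,-zp]; T[:3,3]=D[:3,:3]@t+D[:3,3]; return T
def delta(A,B):
    d=A[:3,:3].T@(B[:3,3]-A[:3,3]); r=Rn.from_matrix(A[:3,:3].T@B[:3,:3]).as_rotvec(degrees=True); return d,r
def show(*targets,start=None):
    A=tool() if start is None else start
    for B in targets:
        d,r=delta(A,B); d2=B[:3,:3].T@(B[:3,3]-A[:3,3])
        print('shift mm',(d*1e3).round(1),'rot',r.round(2),'| shift in new axes',(d2*1e3).round(1)); A=B
    return A
def plate_now():  # plate corner etc in deck from measured tool
    D=np.load('deck.npy'); E=np.linalg.inv(D)@tool()
    zp=-E[:3,2]; cb=E[:3,3]+PX*E[:3,0]+PZ*E[:3,2]; c=cb+.052*E[:3,1]
    print('corner',(c*1e3).round(1),'low corner',((cb-.052*E[:3,1])*1e3).round(1),'theta',np.degrees(np.arctan2(zp[0],zp[2])).round(2),'yawerr',np.degrees(np.arcsin(E[0,0])).round(2),'roll',np.degrees(np.arcsin(zp[1])).round(2), 'mid',((cb+.02*zp)*1e3).round(1))
E
python3 - <<'E'
from plan import *
plate_now()
print(plate_pose(37,70,15).round(3))
show(plate_pose(37,70,15),plate_pose(37,20,15))
E
```

```text
corner [-42.2  48.8 192.2] low corner [-136.3   54.6  236.1] theta 25.02 yawerr 2.92 roll -0.03 mid [-80.8  51.7 232.3]
[[-0.982 -0.188 -0.033  0.512]
 [-0.191  0.967  0.17   0.099]
 [ 0.     0.174 -0.985  0.314]
 [ 0.     0.     0.     1.   ]]
shift mm [-46.4  94.6  89.1] rot [-10.02   0.25  -3.2 ] | shift in new axes [-51.6  74.9 103.7]
shift mm [ 0.  12.9 48.3] rot [0. 0. 0.] | shift in new axes [ 0.  12.9 48.3]
```

>>> step_arm([
  {"tx": 0, "ty": 0, "tz": 0, "ax": -5, "ay": 0, "az": -1.6},
  {"tx": 0, "ty": 0, "tz": 0, "ax": -5, "ay": 0.2, "az": -1.6},
  {"tx": -0.015, "ty": 0.025, "tz": 0.02, "ax": 0, "ay": 0, "az": 0},
  {"tx": -0.02, "ty": 0.03, "tz": 0.03, "ax": 0, "ay": 0, "az": 0},
  {"tx": -0.016, "ty": 0.02, "tz": 0.03, "ax": 0, "ay": 0, "az": 0},
  {"tx": 0, "ty": 0, "tz": 0.024, "ax": 0, "ay": 0, "az": 0},
  {"tx": 0, "ty": 0, "tz": 0, "ax": 0, "ay": 0, "az": 0},
  {"tx": 0, "ty": 0, "tz": 0, "ax": 0, "ay": 0, "az": 0},
])

```text
time: 7.15
tcp_pos: [0.5122, 0.098, 0.3142]
orientation: [-0.008, -0.095, 0.992, 0.087]
ft_force: [-0.8, 0.0, -1.5]
width: 0.0111
```

```bash
python3 - <<'E'
from plan import *
from ov import ov
plate_now(); show(plate_pose(37,70,15),plate_pose(37,20,15))
o=arm.get_obs(); print(o['joints'].round(2),o['ft_force'])
D=np.load('deck.npy')
c=cap('wrist','w5');cap('side','side5')
T=tool(); Pm=T.copy(); Pm[:3,:3]=np.c_[T[:3,1],T[:3,0],-T[:3,2]]; Pm[:3,3]=T[:3,3]+PX*T[:3,0]+(PZ-.02)*T[:3,2]
# plate model z: mid at 0; underside -20, top of slab -14, handle top +20
ov('w5','o5',(0,0,640,480),1.2,plate=Pm); ov('side5','o6',(260,220,430,390),3.5,plate=Pm)
E
```

```text
corner [36.  -0.  70.3] low corner [-64.4   0.2  97.2] theta 15.01 yawerr 0.09 roll 0.02 mid [-9.00e+00  1.00e-01  1.03e+02]
shift mm [-0.2  0.9  0. ] rot [-0.01  0.02 -0.09] | shift in new axes [-0.2  0.9  0. ]
shift mm [ 0.  12.9 48.3] rot [0. 0. 0.] | shift in new axes [ 0.  12.9 48.3]
[ 0.01 -0.12  1.94  0.18  1.36 -1.79] [-0.82177319  0.03748181 -1.50976094]
```

View pics/o5.png

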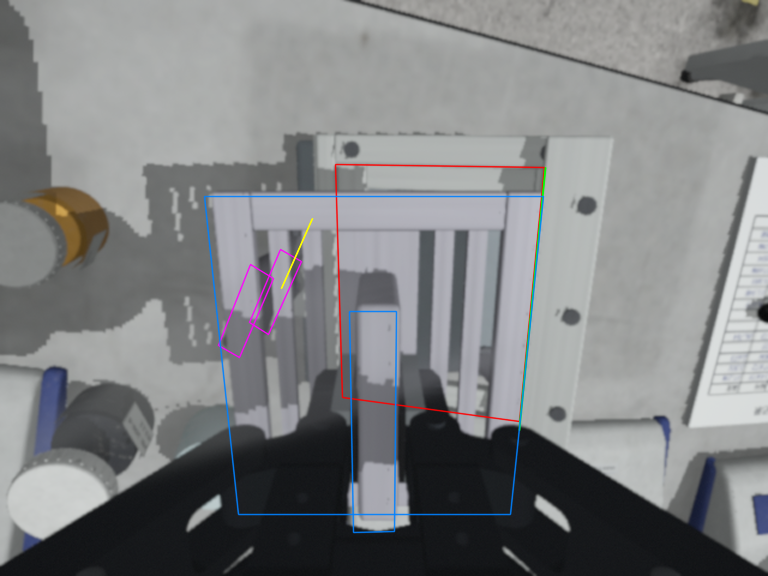

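View pics/o6.png

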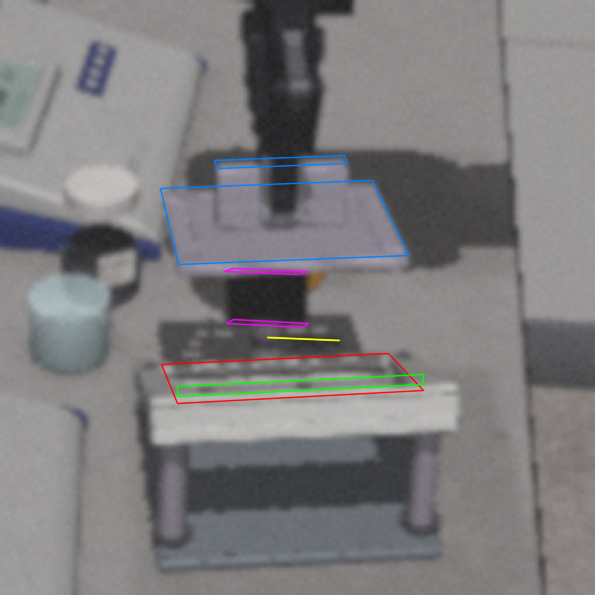

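```bash
python3 - <<'E'
from h import *
for nm in ('w4','w5'):
    c=load(nm); P=cloud(c)
    T=tool() if nm=='w5' else None
    tc=np.array(optics.capture('wrist')['tool_from_camera']); T=c['W']@np.linalg.inv(tc)
    Q=(P-T[:3,3])@T[:3,:3]
    f=1/1.2
    if nm=='w5': box=[(260,205,500,222),(510,240,540,330)]; box=[tuple(int(a/1.2) for a in b) for b in box]; hb=tuple(int(a/1.2) for a in (365,312,392,360))
    else: box=[(220,165,410,185),(425,200,445,320)]; hb=(303,258,328,290)
    for u0,v0,u1,v1 in box+[hb]:
        q=Q[v0:v1,u0:u1].reshape(-1,3); q=q[np.isfinite(q[:,0])]; print(nm,np.median(q,0).round(4),q[:,2].std().round(4),q.min(0).round(4),q.max(0).round(4))
E
```

```text
w4 [0.0553 0.0018 0.1797] 0.0006 [ 0.0514 -0.0342  0.1771] [0.059  0.0373 0.1819]
w4 [0.0213 0.0497 0.1798] 0.0557 [-0.1062  0.0437  0.1774] [0.0458 0.1228 0.3645]
w4 [0.0293 0.0017 0.1458] 0.0006 [ 0.0235 -0.0021  0.1441] [0.0347 0.0055 0.148 ]
w5 [0.0543 0.0018 0.1797] 0.0006 [ 0.0515 -0.0357  0.1776] [0.0572 0.0399 0.1817]
w5 [0.0295 0.0498 0.1798] 0.0199 [-0.0085  0.0436  0.1776] [0.0457 0.0766 0.2379]
w5 [0.0272 0.0016 0.1458] 0.0006 [ 0.0203 -0.0018  0.144 ] [0.0341 0.0049 0.1475]
```

```bash
python3 - <<'E'
from h import *
c=load('w5'); tc=np.array(optics.capture('wrist')['tool_from_camera']); T=c['W']@np.linalg.inv(tc)
im=cv2.resize(c['img'][150:275,165:465,::-1],None,fx=2.6,fy=2.6,interpolation=cv2.INTER_CUBIC); cv2.imwrite('pics/w5c.png',im)
np.save('tc.npy',tc)
E
```

```text
(no output)
```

View pics/w5c.png

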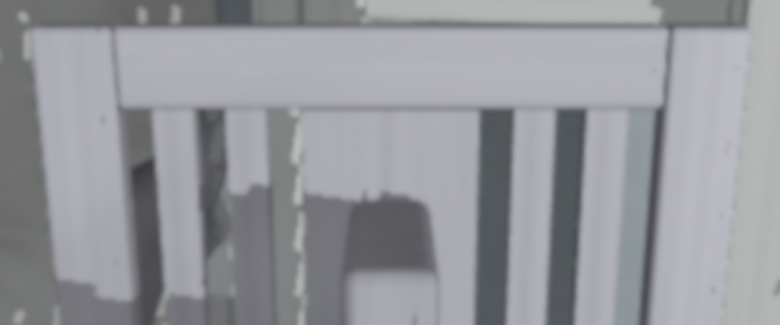

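```bash
python3 - <<'E'
from h import *
c=load('w5'); tc=np.load('tc.npy'); T=c['W']@np.linalg.inv(tc)
for n,u,v,z in [('FL',33,28,.1797),('FR',748,28,.1797),('L2',53,250,.1797),('R2',731,250,.1797),('hL',346,272,.1458),('hR',438,272,.1458)]:
    X=ptz(c,165+u/2.6-.5,150+v/2.6-.5,T[:3,2],T[:3,3]+T[:3,2]*z); print(n,((X-T[:3,3])@T[:3,:3]*1e3).round(1))
E
```

```text
FL [ 60.6 -49.4 179.7]
FR [ 60.5  52.7 179.7]
L2 [ 27.2 -49.8 179.7]
R2 [ 27.2  53.6 179.7]
hL [ 35.6  -3.6 145.8]
hR [ 35.6   7.3 145.8]
```

```bash
sed -i 's/PX=0.001/PX=0.0006;PY=0.0018/; s/-PX\*yp/-PX*yp-PY*xp/; s/cb=E\[:3,3\]+PX\*E\[:3,0\]/cb=E[:3,3]+PX*E[:3,0]+PY*E[:3,1]/' plan.py; python3 - <<'E'
from plan import *
plate_now(); show(plate_pose(37,70,15),plate_pose(37,12,15),plate_pose(37,3,15),plate_pose(50,1.5,13),plate_pose(52,1,10),plate_pose(52,0.5,0))
E
```

```text
corner [38.8 -1.5 71.5] low corner [-61.6  -1.5  98.4] theta 15.04 yawerr -0.03 roll 0.26 mid [ -6.2  -1.4 104.3]
shift mm [ 0.6 -1.5  1.9] rot [-0.04  0.26 -0.04] | shift in new axes [ 0.6 -1.5  1.9]
shift mm [-0. 15. 56.] rot [0. 0. 0.] | shift in new axes [-0. 15. 56.]
shift mm [-0.   2.3  8.7] rot [0. 0. 0.] | shift in new axes [-0.   2.3  8.7]
shift mm [0.  6.5 0.1] rot [-2.  0. -0.] | shift in new axes [0.  6.5 0.3]
shift mm [-0.  -7.6  3.1] rot [-3.  0.  0.] | shift in new axes [-0.  -7.8  2.7]
shift mm [  0.  -31.4  12.7] rot [-10.  -0.  -0.] | shift in new axes [  0.  -33.1   7. ]
```

>>> step_arm([
  {"tx": 0, "ty": 0.004, "tz": 0.02, "ax": 0, "ay": 0, "az": 0},
  {"tx": 0, "ty": 0.005, "tz": 0.02, "ax": 0, "ay": 0, "az": 0},
  {"tx": 0, "ty": 0.005, "tz": 0.016, "ax": 0, "ay": 0, "az": 0},
  {"tx": 0, "ty": 0, "tz": 0, "ax": 0, "ay": 0, "az": 0},
  {"tx": 0, "ty": 0, "tz": 0, "ax": 0, "ay": 0, "az": 0},
])

```text
time: 7.9
tcp_pos: [0.5078, 0.122, 0.2624]
orientation: [-0.007, -0.095, 0.992, 0.087]
ft_force: [-0.1, 1.0, -2.5]
width: 0.0108
```

```bash
python3 - <<'E'
from plan import *
from ov import ov
for i in range(3): plate_now(); cap('side' if i<2 else 'wrist','w6' if i==2 else 'side6')
show(plate_pose(37,3,15))
print(arm.get_obs()['ft_force'])
T=tool(); Pm=T.copy(); Pm[:3,:3]=np.c_[T[:3,1],T[:3,0],-T[:3,2]]; Pm[:3,3]=T[:3,3]+PX*T[:3,0]+PY*T[:3,1]+(PZ-.02)*T[:3,2]
ov('w6','o7',(0,0,640,480),1.2,plate=Pm); ov('side6','o8',(270,250,420,380),4,plate=Pm)
E
```

```text
corner [38.  -0.9 12.6] low corner [-62.5  -0.9  39.5] theta 15.02 yawerr -0.04 roll 0.13 mid [-7.1 -0.9 45.4]
corner [38.1 -1.5 13.2] low corner [-62.3  -1.5  40.2] theta 15.03 yawerr -0.07 roll 0.21 mid [-6.9 -1.5 46. ]
corner [38.1 -1.7 13.5] low corner [-62.3  -1.8  40.5] theta 15.03 yawerr -0.07 roll 0.24 mid [-6.9 -1.7 46.3]
shift mm [ 1.   1.5 10.4] rot [-0.03  0.24  0.  ] | shift in new axes [ 1.   1.5 10.4]
[-0.50694033  0.27740673 -3.25855683]
```

View pics/o7.png

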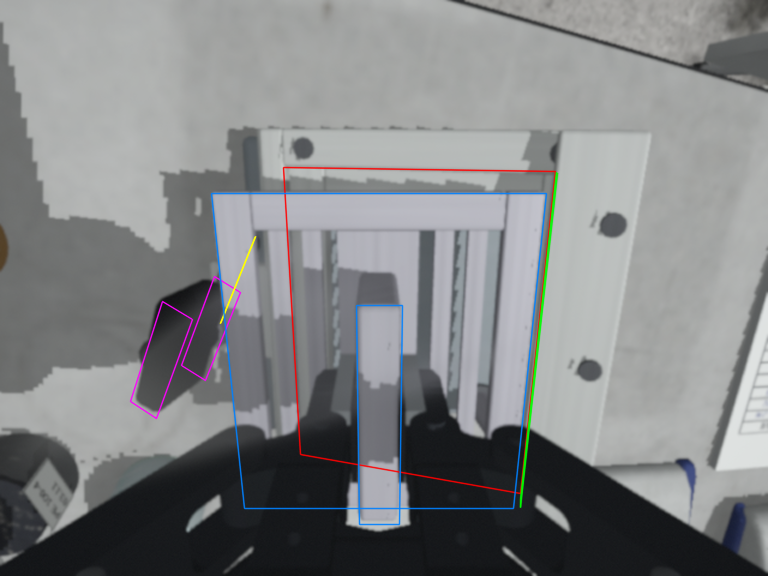

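View pics/o8.png

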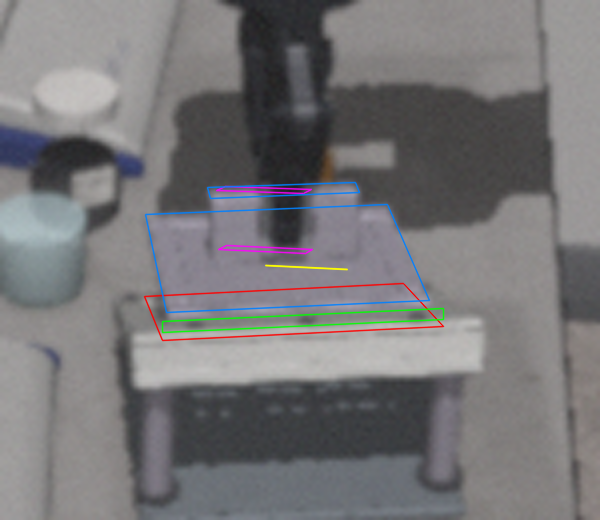

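>>> step_arm([
  {"tx": 0.001, "ty": 0.001, "tz": 0.005, "ax": 0, "ay": 0, "az": 0},
  {"tx": 0, "ty": 0.001, "tz": 0.005, "ax": 0, "ay": 0, "az": 0},
  {"tx": 0, "ty": 0, "tz": 0, "ax": 0, "ay": 0, "az": 0},
  {"tx": 0, "ty": 0, "tz": 0, "ax": 0, "ay": 0, "az": 0},
])

```text
time: 8.45
tcp_pos: [0.5057, 0.1257, 0.2518]
orientation: [-0.008, -0.096, 0.992, 0.087]
ft_force: [-0.1, 0.8, -2.2]
width: 0.0108
```

```bash
python3 - <<'E'
from plan import *
for i in range(3): plate_now(); print(arm.get_obs()['ft_force']); cap('wrist','w7')
show(plate_pose(44,2,14),plate_pose(50,1.2,12.5),plate_pose(52,.5,11))
c=load('w7'); cv2.imwrite('pics/w7c.png',cv2.resize(c['img'][90:350,380:580,::-1],None,fx=2.3,fy=2.3))
E
```

```text
corner [37.2  0.7  1.2] low corner [-63.3   0.7  28.1] theta 15.0 yawerr -0.01 roll 0.03 mid [-7.8  0.7 33.9]
[-0.09528927  0.76020464 -2.23392421]
corner [37.3  0.5  1.4] low corner [-63.2   0.5  28.4] theta 15.0 yawerr -0.02 roll 0.07 mid [-7.8  0.5 34.2]
[ 0.1015543   0.75461887 -2.45126005]
corner [37.3  0.4  1.6] low corner [-63.2   0.4  28.5] theta 15.0 yawerr -0.03 roll 0.08 mid [-7.8  0.4 34.3]
[ 0.19474526 -0.88013708 -2.44376046]
shift mm [-0.6  3.1 -1.1] rot [-1.    0.09  0.01] | shift in new axes [-0.6  3.1 -1. ]
shift mm [-0.   1.2  0.8] rot [-1.5  0.   0. ] | shift in new axes [-0.   1.1  0.8]
shift mm [ 0.  -2.7  1.7] rot [-1.5 -0.  -0. ] | shift in new axes [ 0.  -2.8  1.7]
```

View pics/w7c.png

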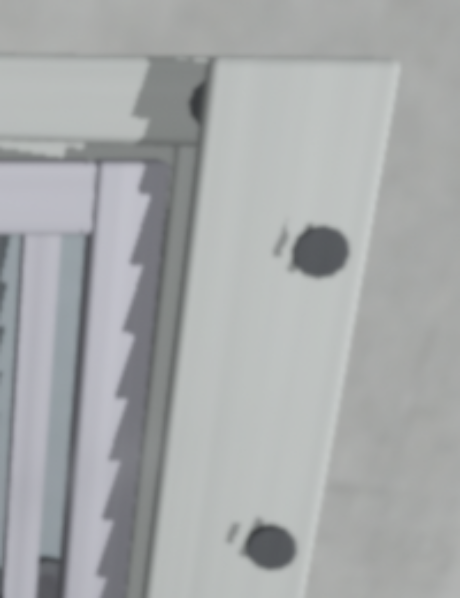

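>>> step_arm([
  {"tx": 0, "ty": 0.003, "tz": -0.001, "ax": -1, "ay": 0, "az": 0},
  {"tx": 0, "ty": 0.001, "tz": 0.0008, "ax": -1.5, "ay": 0, "az": 0},
  {"tx": 0, "ty": -0.0028, "tz": 0.0015, "ax": -1.5, "ay": 0, "az": 0},
  {"tx": 0, "ty": 0, "tz": 0, "ax": 0, "ay": 0, "az": 0},
  {"tx": 0, "ty": 0, "tz": 0, "ax": 0, "ay": 0, "az": 0},
])

```text
time: 9.1
tcp_pos: [0.5056, 0.127, 0.2508]
orientation: [-0.011, -0.095, 0.988, 0.122]
ft_force: [0.4, 0.1, -3.4]
width: 0.0109
```

```bash
python3 - <<'E'
from plan import *
for i in range(3): plate_now(); print(arm.get_obs()['ft_force'],arm.get_obs()['width']); cap('wrist','w8')
show(plate_pose(52,.5,8),plate_pose(52,.3,5),plate_pose(52,.0,2),plate_pose(51.5,-.5,0))
c=load('w8'); cv2.imwrite('pics/w8c.png',cv2.resize(c['img'][90:350,380:580,::-1],None,fx=2.3,fy=2.3))
E
```

```text
corner [51.5  0.5  0.5] low corner [-50.6   0.6  20.3] theta 10.98 yawerr 0.01 roll 0.06 mid [ 4.3  0.6 30. ]
[ 0.36407977  0.0651413  -3.43170793] 0.010905388284346899
corner [51.6  0.5  0.5] low corner [-50.5   0.5  20.3] theta 10.98 yawerr -0.0 roll 0.07 mid [ 4.4  0.5 30.1]
[-0.3680312  -0.39981176 -2.4099647 ] 0.011247677310259897
corner [51.6  0.5  0.6] low corner [-50.5   0.5  20.4] theta 11.0 yawerr -0.01 roll 0.07 mid [ 4.4  0.5 30.1]
[ 0.06106061 -0.48061064 -2.41646603] 0.010637198738061428
shift mm [-0.7 -9.3  3.1] rot [-3.    0.07  0.01] | shift in new axes [-0.7 -9.4  2.6]
shift mm [ 0.  -9.6  3.3] rot [-3. -0. -0.] | shift in new axes [ 0.  -9.8  2.8]
shift mm [-0.  -9.6  3.4] rot [-3.  0. -0.] | shift in new axes [-0.  -9.8  2.9]
shift mm [ 0.  -6.9  2.5] rot [-2. -0.  0.] | shift in new axes [ 0.  -7.   2.3]
```

View pics/w8c.png

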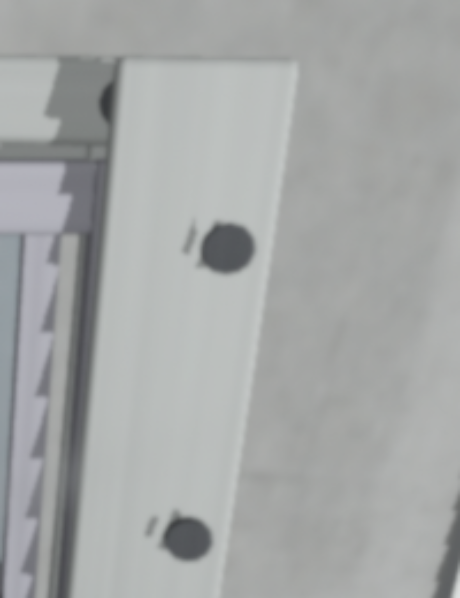

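>>> step_arm([
  {"tx": -0.0005, "ty": -0.0045, "tz": 0.0016, "ax": -1.5, "ay": 0, "az": 0},
  {"tx": 0, "ty": -0.0047, "tz": 0.0015, "ax": -1.5, "ay": 0, "az": 0},
  {"tx": 0, "ty": -0.0048, "tz": 0.0016, "ax": -1.5, "ay": 0, "az": 0},
  {"tx": 0, "ty": -0.0048, "tz": 0.0016, "ax": -1.5, "ay": 0, "az": 0},
  {"tx": 0, "ty": -0.0048, "tz": 0.0017, "ax": -1.5, "ay": 0, "az": 0},
  {"tx": 0, "ty": 0, "tz": 0, "ax": 0, "ay": 0, "az": 0},
  {"tx": 0, "ty": 0, "tz": 0, "ax": 0, "ay": 0, "az": 0},
])

```text
time: 9.95
tcp_pos: [0.5103, 0.1072, 0.2367]
orientation: [-0.017, -0.094, 0.978, 0.186]
ft_force: [0.5, -2.9, -0.6]
width: 0.0107
```

```bash
python3 - <<'E'
from plan import *
for i in range(2): plate_now(); print(arm.get_obs()['ft_force'],arm.get_obs()['width']); cap('wrist','w9')
show(plate_pose(52,.2,2),plate_pose(51.5,0,0))
E
```

```text
corner [52.  -0.4  0.2] low corner [-51.8  -0.4   6.6] theta 3.51 yawerr -0.01 roll 0.12 mid [ 1.4 -0.4 23.4]
[ 0.4596602  -2.89509759 -0.59959409] 0.010724489937276687
corner [52.1 -0.5  0.2] low corner [-51.7  -0.5   6.6] theta 3.53 yawerr -0.03 roll 0.13 mid [ 1.4 -0.4 23.4]
[ 1.14241988 -2.33845377 -0.70830263] 0.010760945902849034
shift mm [ 0.1 -5.2  1.5] rot [-1.53  0.13  0.03] | shift in new axes [ 0.1 -5.2  1.4]
shift mm [ 0.  -7.   2.2] rot [-2. -0.  0.] | shift in new axes [ 0. -7.  2.]
```

View pics/w9.png

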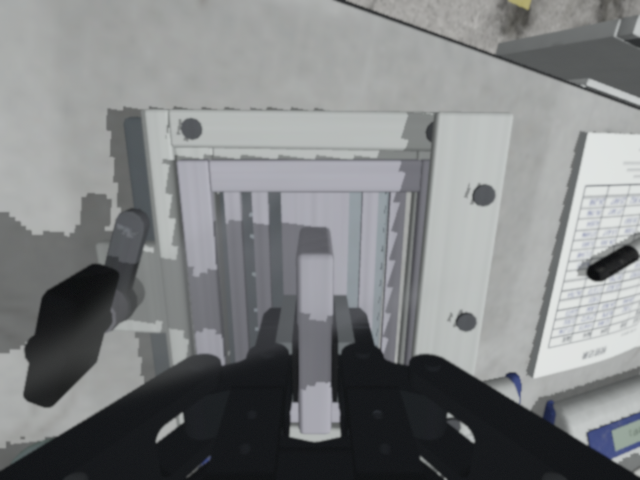

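>>> step_arm([
  {"tx": 0, "ty": -0.0055, "tz": 0.0015, "ax": -1.5, "ay": 0, "az": 0},
  {"tx": 0, "ty": -0.0036, "tz": 0.0011, "ax": -1, "ay": 0, "az": 0},
  {"tx": 0, "ty": -0.0036, "tz": 0.0011, "ax": -1, "ay": 0, "az": 0},
  {"tx": 0, "ty": 0, "tz": 0.0005, "ax": 0, "ay": 0, "az": 0},
  {"tx": 0, "ty": 0, "tz": 0, "ax": 0, "ay": 0, "az": 0},
])

```text
time: 10.55
tcp_pos: [0.5125, 0.0972, 0.2287]
orientation: [-0.019, -0.094, 0.972, 0.216]
ft_force: [-2.0, -1.7, 5.2]
width: 0.0107
```

```bash
python3 - <<'E'
from plan import *
for i in range(2): plate_now(); print(arm.get_obs()['ft_force'],arm.get_obs()['ft_torque'],arm.get_obs()['width']); cap('wrist','w10')
E
```

```text
corner [51.1 -0.8  0.3] low corner [-52.9  -0.9   0.2] theta -0.06 yawerr -0.06 roll 0.15 mid [-0.9 -0.8 20.3]
[-1.99479579 -1.74623245  5.24259084] [-0.09842481 -0.0664865   0.07422795] 0.010661824988598767
corner [51.1 -0.8  0.3] low corner [-52.9  -0.9   0.2] theta -0.05 yawerr -0.07 roll 0.15 mid [-0.9 -0.8 20.3]
[-0.80671196 -0.6734626   5.4199478 ] [-0.16242334 -0.06118548  0.07209633] 0.011161502502988632
```

View pics/w10.png

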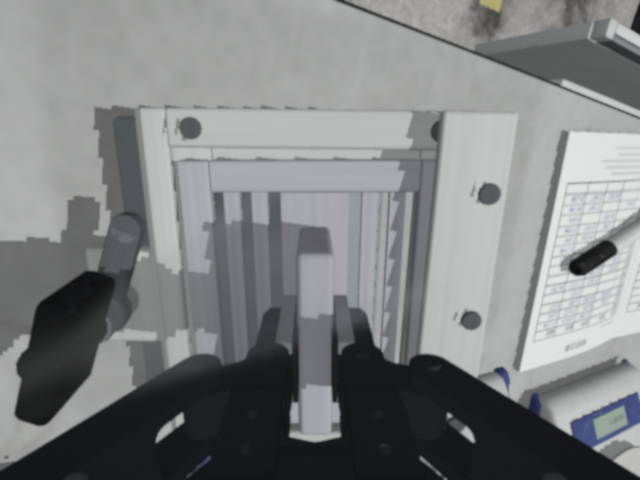

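>>> step_arm([
  {"tx": 0, "ty": 0, "tz": 0, "ax": 0, "ay": 0, "az": 0},
  {"tx": 0, "ty": 0, "tz": 0, "ax": 0, "ay": 0, "az": 0},
  {"tx": 0, "ty": 0, "tz": 0, "ax": 0, "ay": 0, "az": 0},
  {"tx": 0, "ty": 0, "tz": 0, "ax": 0, "ay": 0, "az": 0},
], claw=0.6)

```text
time: 11.05
tcp_pos: [0.5118, 0.0975, 0.2274]
orientation: [-0.02, -0.094, 0.972, 0.216]
ft_force: [0.9, 0.3, -0.1]
width: 0.0341
```

>>> step_arm([
  {"tx": 0, "ty": 0, "tz": -0.01, "ax": 0, "ay": 0, "az": 0},
  {"tx": 0, "ty": 0, "tz": -0.03, "ax": 0, "ay": 0, "az": 0},
  {"tx": 0, "ty": 0, "tz": -0.04, "ax": 0, "ay": 0, "az": 0},
  {"tx": 0, "ty": -0.03, "tz": -0.04, "ax": 0, "ay": 0, "az": 0},
  {"tx": 0, "ty": -0.04, "tz": 0, "ax": 0, "ay": 0, "az": 0},
  {"tx": 0, "ty": -0.015, "tz": 0, "ax": 0, "ay": 0, "az": 0},
  {"tx": 0, "ty": 0, "tz": 0, "ax": 0, "ay": 0, "az": 0},
  {"tx": 0, "ty": 0, "tz": 0, "ax": 0, "ay": 0, "az": 0},
])

```text
time: 11.85
tcp_pos: [0.5358, -0.0274, 0.3]
orientation: [-0.021, -0.093, 0.972, 0.216]
ft_force: [0.1, -0.3, 0.2]
width: 0.0344
```

```bash
python3 - <<'E'
from plan import *
from ov import ov
plate_now(); c=cap('wrist','w11'); cap('side','side11'); cap('top','top11')
D=np.load('deck.npy'); Pm=D.copy(); Pm[:3,3]+=D[:3,:3]@np.array([-.001,-.001,.02])
ov('w11','o11',(0,0,640,480),1.2,plate=Pm); ov('side11','o12',(270,250,420,380),4,plate=Pm)
P=cloud(c);Q=(P-D[:3,3])@D[:3,:3]; np.save('Q11.npy',Q)
E
```

```text
corner [-33.6   0.5 118.5] low corner [-137.6    0.5  118.4] theta -0.09 yawerr 0.02 roll 0.0 mid [-85.6   0.5 138.4]
```

View pics/o11.png

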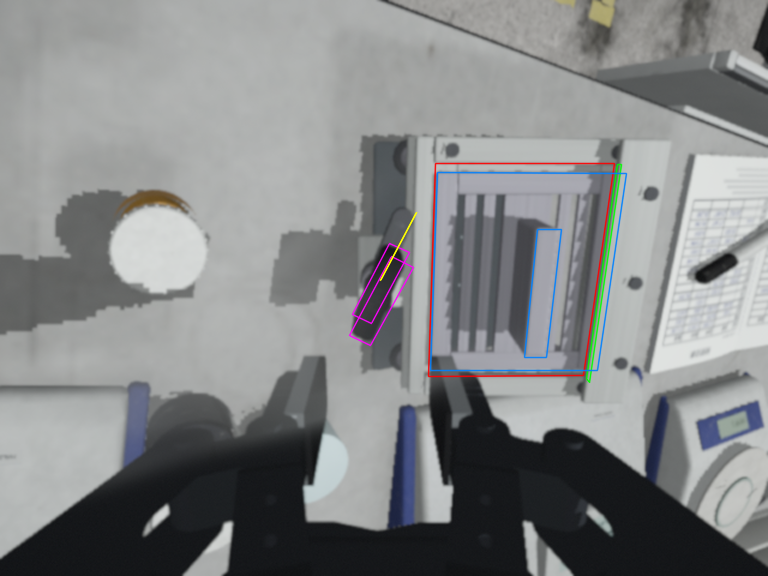

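View pics/o12.png

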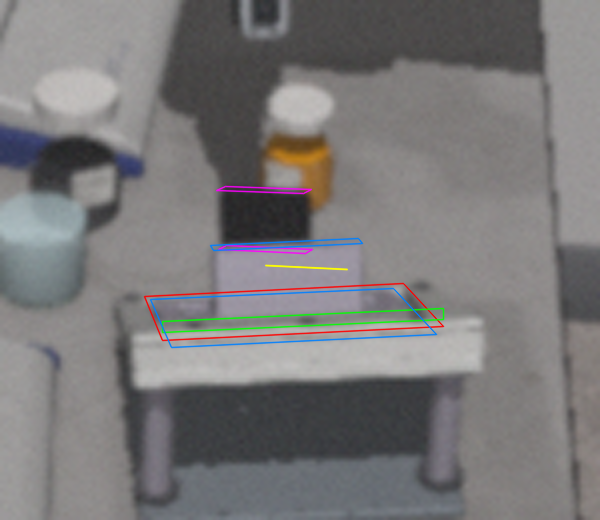

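```bash
python3 - <<'E'
from ov import *
c=load('w11'); cv2.imwrite('pics/w11c.png',cv2.resize(c['img'][165:300,275:365,::-1],None,fx=4.4,fy=4.4,interpolation=cv2.INTER_CUBIC))
Q=np.load('Q11.npy')*1e3
im=c['img'].sum(2)
m=(abs(Q[...,2]-52)<6)&(abs(Q[...,0]+84.5)<40)&(abs(Q[...,1])<40)
q=Q[m]; print(len(q),q.mean(0),np.median(q[:,2])); r=cv2.minAreaRect(q[:,:2].astype(np.float32)); print(r)
# handle
m=(abs(Q[...,2]-40)<4)&(abs(Q[...,0])<30)&(abs(Q[...,1])<50); q=Q[m]; print(len(q),np.median(q[:,2]),cv2.minAreaRect(q[:,:2].astype(np.float32)))
m=(abs(Q[...,2]-6)<4)&(abs(Q[...,0])<54)&(abs(Q[...,1])<62); q=Q[m]; A=np.c_[q[:,:2],np.ones(len(q))]; print('slab plane',np.linalg.lstsq(A,q[:,2],rcond=None)[0], len(q))
E
```

```text
1543 [-85.80822649   1.7737391   51.47922609] 51.69242347556651
((-86.01161193847656, 0.3874950408935547), (45.72330093383789, 14.404885292053223), 70.68848419189453)
2149 39.9010206929287 ((-1.6026573181152344, -0.7014732360839844), (12.683497428894043, 69.662109375), 0.30685120820999146)
slab plane [-3.06341732e-03 -3.62282075e-03  5.59090332e+00] 15353
```

View pics/w11c.png

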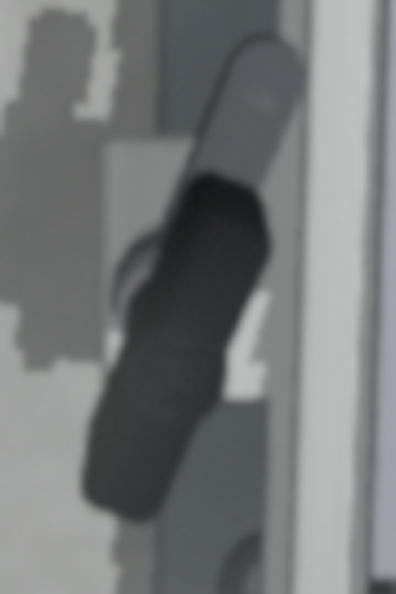

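```bash
cat >> plan.py <<'E'
def head_pose(ang,z=.196,cx=-.0852,cy=.0002):
    D=np.load('deck.npy'); a=np.radians(ang)
    tx=np.array([np.cos(a),np.sin(a),0]); tz=np.array([0,0,-1.]); ty=np.cross(tz,tx)
    T=np.eye(4); T[:3,:3]=D[:3,:3]@np.c_[tx,ty,tz]; T[:3,3]=D[:3,:3]@(np.array([cx,cy,z])-PY*ty)+D[:3,3]; return T
E
python3 - <<'E'
from plan import *
show(head_pose(70.7,.30),head_pose(70.7))
print(arm.get_obs()['joints'].round(2))
E
```

```text
shift mm [ 1.1 -0.   4.7] rot [ 0.03  0.03 19.41] | shift in new axes [ 1.1 -0.4  4.7]
shift mm [  0.   0. 104.] rot [0. 0. 0.] | shift in new axes [  0.   0. 104.]
[-0.26 -0.03  1.89  0.39  1.49 -2.1 ]
```

>>> step_arm([
  {"tx": 0.001, "ty": 0, "tz": 0, "ax": 0, "ay": 0, "az": 6.5},
  {"tx": 0, "ty": 0, "tz": 0, "ax": 0, "ay": 0, "az": 6.5},
  {"tx": 0, "ty": 0, "tz": 0, "ax": 0, "ay": 0, "az": 6.4},
  {"tx": 0, "ty": 0, "tz": 0.025, "ax": 0, "ay": 0, "az": 0},
  {"tx": 0, "ty": 0, "tz": 0.025, "ax": 0, "ay": 0, "az": 0},
  {"tx": 0, "ty": 0, "tz": 0, "ax": 0, "ay": 0, "az": 0},
  {"tx": 0, "ty": 0, "tz": 0, "ax": 0, "ay": 0, "az": 0},
])

```text
time: 12.7
tcp_pos: [0.5311, -0.0066, 0.2554]
orientation: [-0.057, 0.071, 0.974, 0.209]
ft_force: [-0.6, -0.7, 0.1]
width: 0.034
```

```bash
python3 - <<'E'
from plan import *
D=np.load('deck.npy')
for i in range(2):
    show(head_pose(70.7)); c=cap('wrist','w12')
Q=(cloud(c)-D[:3,3])@D[:3,:3]*1e3
m=(abs(Q[...,2]-52)<6)&(abs(Q[...,0]+84.5)<30)&(abs(Q[...,1])<40)&(c['img'].sum(2)<250)
q=Q[m]; print(len(q),np.median(q[:,2]),cv2.minAreaRect(q[:,:2].astype(np.float32)))
E
```

```text
shift mm [ 0.3  0.2 59. ] rot [ 0.03  0.   -0.01] | shift in new axes [ 0.3  0.2 59. ]
shift mm [ 0.8  0.2 60. ] rot [ 0.02  0.12 -0.  ] | shift in new axes [ 0.7  0.2 60. ]
2062 51.72707971752436 ((-85.24119567871094, 2.096099853515625), (42.79369354248047, 14.24826431274414), 73.7933349609375)
```

View pics/w12.png

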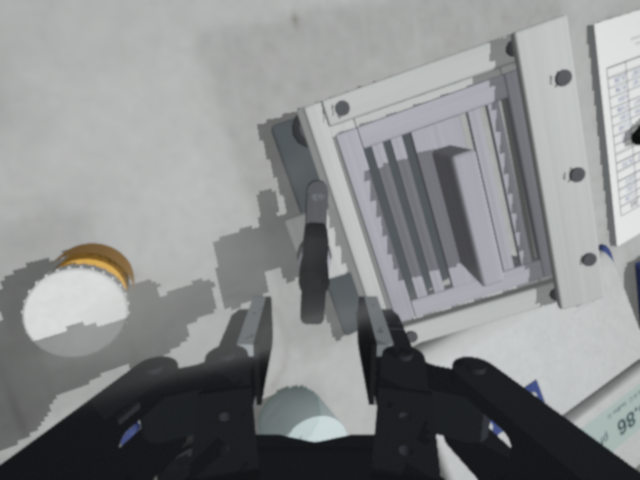

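>>> step_arm([
  {"tx": 0, "ty": 0, "tz": 0.02, "ax": 0, "ay": 0, "az": 0},
  {"tx": 0, "ty": 0, "tz": 0.02, "ax": 0, "ay": 0, "az": 0},
  {"tx": 0, "ty": 0, "tz": 0.018, "ax": 0, "ay": 0, "az": 0},
  {"tx": 0, "ty": 0, "tz": 0, "ax": 0, "ay": 0, "az": 0},
  {"tx": 0, "ty": 0, "tz": 0, "ax": 0, "ay": 0, "az": 0},
])

```text
time: 13.3
tcp_pos: [0.5272, 0.0164, 0.2038]
orientation: [-0.055, 0.071, 0.974, 0.209]
ft_force: [-0.5, -0.1, 0.2]
width: 0.034
```

```bash
python3 - <<'E'
from plan import *
for i in range(2): show(head_pose(70.7)); c=cap('wrist','w13')
print(arm.get_obs()['ft_force'])
E
```

```text
shift mm [1.1 0.6 2.4] rot [ 0.02  0.15 -0.05] | shift in new axes [1.1 0.6 2.4]
shift mm [1.3 0.5 2.9] rot [ 0.02  0.22 -0.03] | shift in new axes [1.3 0.5 2.9]
[0.54922887 0.2615677  0.00491917]
```

View pics/w13.png

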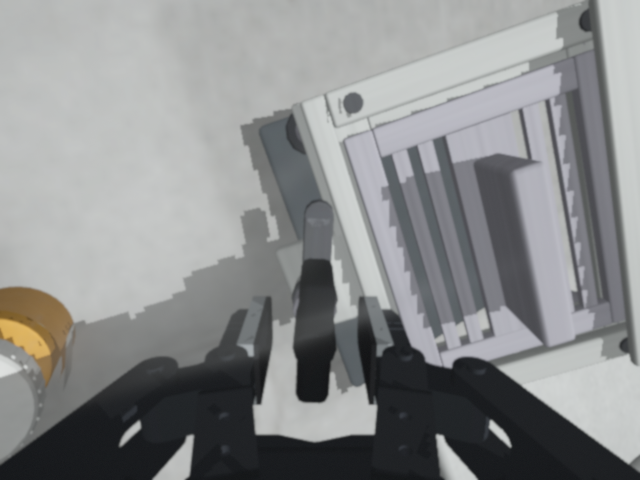

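>>> step_arm([
  {"tx": 0.001, "ty": 0, "tz": 0.001, "ax": 0, "ay": 0, "az": 0},
  {"tx": 0, "ty": 0, "tz": 0, "ax": 0, "ay": 0, "az": 0},
  {"tx": 0, "ty": 0, "tz": 0, "ax": 0, "ay": 0, "az": 0},
  {"tx": 0, "ty": 0, "tz": 0, "ax": 0, "ay": 0, "az": 0},
  {"tx": 0, "ty": 0, "tz": 0, "ax": 0, "ay": 0, "az": 0},
], claw=1, grip_force=40)

```text
time: 13.9
tcp_pos: [0.5263, 0.0168, 0.2033]
orientation: [-0.055, 0.071, 0.974, 0.209]
ft_force: [0.5, -2.6, 6.4]
width: 0.0113
```

```bash
python3 - <<'E'
from plan import *
for i in range(2):
    show(head_pose(70.7)); o=arm.get_obs(); print(o['ft_force'].round(2),o['ft_torque'].round(3),o['width'],(tool()[:3,:3].T@o['ft_torque']).round(3)); c=cap('wrist','w14')
E
```

```text
shift mm [0.2 0.6 1.7] rot [ 0.02  0.18 -0.04] | shift in new axes [0.2 0.6 1.7]
[ 0.48 -2.55  6.44] [-0.087  0.177  0.085] 0.011287791311582081 [0.118 0.18  0.003]
shift mm [0.2 0.6 1.7] rot [ 0.02  0.19 -0.04] | shift in new axes [0.2 0.6 1.7]
[-1.4  -3.17  7.62] [-0.126  0.175  0.106] 0.011801731232356307 [ 0.159  0.18  -0.014]
```

>>> step_arm([
  {"tx": 0, "ty": 0, "tz": 0, "ax": 0, "ay": 0, "az": 5},
  {"tx": 0, "ty": 0, "tz": 0, "ax": 0, "ay": 0, "az": 6},
  {"tx": 0, "ty": 0, "tz": 0, "ax": 0, "ay": 0, "az": 6},
  {"tx": 0, "ty": 0, "tz": 0, "ax": 0, "ay": 0, "az": 6},
  {"tx": 0, "ty": 0, "tz": 0, "ax": 0, "ay": 0, "az": 6},
  {"tx": 0, "ty": 0, "tz": 0, "ax": 0, "ay": 0, "az": 6},
  {"tx": 0, "ty": 0, "tz": 0, "ax": 0, "ay": 0, "az": 6},
  {"tx": 0, "ty": 0, "tz": 0, "ax": 0, "ay": 0, "az": 6},
  {"tx": 0, "ty": 0, "tz": 0, "ax": 0, "ay": 0, "az": 6},
  {"tx": 0, "ty": 0, "tz": 0, "ax": 0, "ay": 0, "az": 5},
])

```text
time: 15.0
tcp_pos: [0.5263, 0.0168, 0.2034]
orientation: [-0.15, 0.536, 0.816, 0.156]
ft_force: [-1.8, -4.2, 5.9]
width: 0.0118
```

```bash
cat > st.py <<'E'
from plan import *
for i in range(3):
    o=arm.get_obs(); T=tool(); E=np.load('deck.npy')[:3,:3].T@T[:3,:3]
    print('ang',np.degrees(np.arctan2(E[1,0],E[0,0])).round(2),'F',(T[:3,:3].T@o['ft_force']).round(2),'M',(T[:3,:3].T@o['ft_torque']).round(3),o['width'].round(4),'j6',o['joints'][5].round(2)); c=cap('wrist','wst')
E
python3 st.py
```

```text
Traceback (most recent call last):
  File "st.py", line 4, in <module>
    print('ang',np.degrees(np.arctan2(E[1,0],E[0,0])).round(2),'F',(T[:3,:3].T@o['ft_force']).round(2),'M',(T[:3,:3].T@o['ft_torque']).round(3),o['width'].round(4),'j6',o['joints'][5].round(2)); c=cap('wrist','wst')
                                                                                                                                                ^^^^^^^^^^^^^^^^
AttributeError: 'float' object has no attribute 'round'
```

```bash
sed -i "s/o\['width'\].round(4)/round(o['width'],4)/" st.py; python3 st.py
```

```text
ang 12.46 F [-0.35 -2.7  -6.91] M [ 0.288 -0.098 -0.056] 0.0118 j6 -0.76
ang 12.3 F [ 0.56 -1.63 -6.52] M [ 0.29  -0.166  0.046] 0.0116 j6 -0.75
ang 12.58 F [ 0.34 -1.84 -6.38] M [ 0.275 -0.067  0.045] 0.0111 j6 -0.76
```

View pics/wst.png

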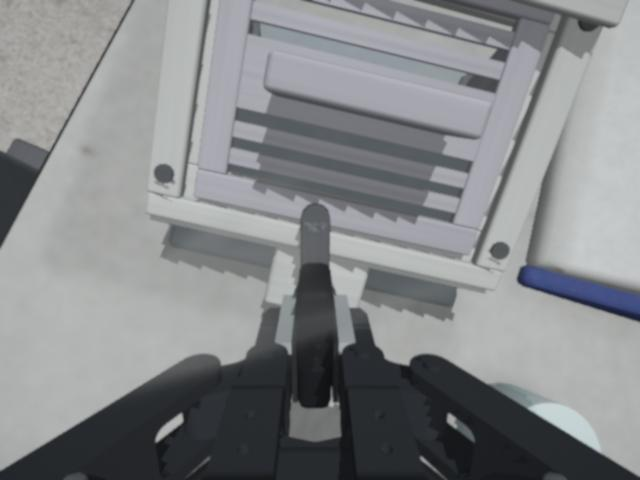

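>>> step_arm([
  {"tx": 0, "ty": 0, "tz": 0, "ax": 0, "ay": 0, "az": 3},
  {"tx": 0, "ty": 0, "tz": 0, "ax": 0, "ay": 0, "az": 3},
  {"tx": 0, "ty": 0, "tz": 0, "ax": 0, "ay": 0, "az": 3},
  {"tx": 0, "ty": 0, "tz": 0, "ax": 0, "ay": 0, "az": 0},
])

```text
time: 15.55
tcp_pos: [0.5262, 0.0167, 0.2033]
orientation: [-0.161, 0.597, 0.772, 0.144]
ft_force: [-1.8, -3.0, 6.7]
width: 0.0116
```

```bash
python3 st.py
```

```text
ang 3.61 F [ 0.65 -2.25 -7.17] M [ 0.33  -0.059  0.094] 0.0116 j6 -0.6
ang 3.65 F [-0.   -3.1  -7.75] M [ 0.292 -0.147  0.027] 0.0115 j6 -0.6
ang 3.66 F [-0.12 -1.8  -6.71] M [ 0.333 -0.161  0.039] 0.0112 j6 -0.6
```

>>> step_arm([
  {"tx": 0, "ty": 0, "tz": 0, "ax": 0, "ay": 0, "az": 2},
  {"tx": 0, "ty": 0, "tz": 0, "ax": 0, "ay": 0, "az": 2},
  {"tx": 0, "ty": 0, "tz": 0, "ax": 0, "ay": 0, "az": 2},
  {"tx": 0, "ty": 0, "tz": 0, "ax": 0, "ay": 0, "az": 0},
])

```text
time: 16.1
tcp_pos: [0.5262, 0.0167, 0.2034]
orientation: [-0.169, 0.637, 0.74, 0.135]
ft_force: [-2.0, -2.9, 5.7]
width: 0.0114
```

```bash
python3 st.py
```

```text
ang -2.36 F [ 0.07 -2.47 -6.26] M [ 0.324 -0.2    0.032] 0.0114 j6 -0.5
ang -2.34 F [-0.15 -2.12 -6.98] M [ 0.262 -0.193 -0.02 ] 0.0111 j6 -0.5
ang -2.33 F [-0.97 -2.21 -6.67] M [ 0.308 -0.171 -0.005] 0.0115 j6 -0.5
```

>>> step_arm([
  {"tx": 0, "ty": 0, "tz": 0, "ax": 0, "ay": 0, "az": 2},
  {"tx": 0, "ty": 0, "tz": 0, "ax": 0, "ay": 0, "az": 2},
  {"tx": 0, "ty": 0, "tz": 0, "ax": 0, "ay": 0, "az": 0},
])

```text
time: 16.55
tcp_pos: [0.5262, 0.0167, 0.2033]
orientation: [-0.173, 0.662, 0.718, 0.129]
ft_force: [-0.8, -2.3, 6.7]
width: 0.0116
```

```bash
python3 st.py
```

```text
ang -6.35 F [ 0.8  -1.32 -6.98] M [ 0.303 -0.209  0.008] 0.0116 j6 -0.43
ang -6.34 F [-0.4  -1.99 -7.32] M [ 0.294 -0.208  0.029] 0.0112 j6 -0.43
ang -6.33 F [-0.09 -1.31 -7.63] M [ 0.276 -0.246  0.072] 0.0114 j6 -0.43
```

View pics/wst.png

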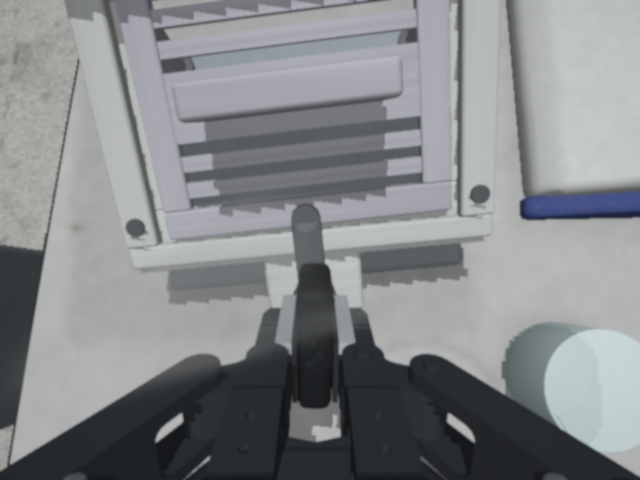

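The finger has reached its stop and sits square to the plate's lower edge. The wing has slipped about 6° past it, so I'll add about 4° and let go.

>>> step_arm([
  {"tx": 0, "ty": 0, "tz": 0, "ax": 0, "ay": 0, "az": 2},
  {"tx": 0, "ty": 0, "tz": 0, "ax": 0, "ay": 0, "az": 2},
  {"tx": 0, "ty": 0, "tz": 0, "ax": 0, "ay": 0, "az": 0},
  {"tx": 0, "ty": 0, "tz": 0, "ax": 0, "ay": 0, "az": 0},
])

```text
time: 17.1
tcp_pos: [0.5262, 0.0167, 0.2033]
orientation: [-0.178, 0.687, 0.694, 0.123]
ft_force: [-1.0, -3.1, 6.0]
width: 0.0113
```

>>> step_arm([
  {"tx": 0, "ty": 0, "tz": 0, "ax": 0, "ay": 0, "az": 0},
  {"tx": 0, "ty": 0, "tz": 0, "ax": 0, "ay": 0, "az": 0},
  {"tx": 0, "ty": 0, "tz": 0, "ax": 0, "ay": 0, "az": 0},
  {"tx": 0, "ty": 0, "tz": 0, "ax": 0, "ay": 0, "az": 0},
], claw=0.6)

```text
time: 17.5
tcp_pos: [0.5253, 0.0174, 0.2014]
orientation: [-0.179, 0.687, 0.694, 0.122]
ft_force: [-0.2, 0.9, 0.4]
width: 0.0341
```

>>> step_arm([
  {"tx": 0, "ty": 0, "tz": -0.015, "ax": 0, "ay": 0, "az": 0},
  {"tx": 0, "ty": 0, "tz": -0.03, "ax": 0, "ay": 0, "az": 0},
  {"tx": 0, "ty": 0, "tz": -0.03, "ax": 0, "ay": 0, "az": 0},
  {"tx": 0, "ty": 0, "tz": -0.025, "ax": 0, "ay": 0, "az": 0},
  {"tx": 0, "ty": 0, "tz": 0, "ax": 0, "ay": 0, "az": 0},
  {"tx": 0, "ty": 0, "tz": 0, "ax": 0, "ay": 0, "az": 0},
  {"tx": 0, "ty": 0, "tz": 0, "ax": 0, "ay": 0, "az": 0},
])

```text
time: 18.2
tcp_pos: [0.5329, -0.024, 0.2913]
orientation: [-0.179, 0.687, 0.694, 0.122]
ft_force: [-0.4, -0.3, -1.2]
width: 0.034
```

```bash
python3 - <<'E'
from plan import *
D=np.load('deck.npy'); o=arm.get_obs(); print(o['ft_force'],o['width'],o['time'])
c=cap('wrist','w20'); cap('top','top20'); cap('side','side20')
Q=(cloud(c)-D[:3,3])@D[:3,:3]*1e3
dark=c['img'].sum(2)<250
for n,m in (('wing',(abs(Q[...,2]-52)<5)&(abs(Q[...,0]+84.5)<30)&(abs(Q[...,1])<30)&dark),('finger',(abs(Q[...,2]-14)<2.5)&(Q[...,0]>-75)&(Q[...,0]<-38)&(abs(Q[...,1])<15)),('handle',(abs(Q[...,2]-40)<4)&(abs(Q[...,0])<25)&(abs(Q[...,1])<45))):
    q=Q[m]; print(n,len(q),np.median(q[:,2]) if len(q) else 0,cv2.minAreaRect(q[:,:2].astype(np.float32)) if len(q) else 0)
m=(abs(Q[...,2]-6)<4)&(abs(Q[...,0])<54)&(abs(Q[...,1])<62); q=Q[m]; print('slab',np.linalg.lstsq(np.c_[q[:,:2],np.ones(len(q))],q[:,2],rcond=None)[0])
t=load('top20'); cv2.imwrite('pics/t20.png',cv2.resize(t['img'][190:320,180:420,::-1],None,fx=3.3,fy=3.3,interpolation=cv2.INTER_CUBIC))
E
```

```text
[-0.36654518 -0.28032677 -1.18581257] 0.03397051307038015 18.2
wing 1553 51.67650935662493 ((-85.37643432617188, 0.2961721420288086), (14.40832805633545, 44.9676399230957), 76.63176727294922)
finger 668 13.929694278643495 ((-58.91365051269531, 0.04546403884887695), (12.04201602935791, 31.192157745361328), 89.65079498291016)
handle 3056 39.82325502493008 ((-1.4257025718688965, -0.6690864562988281), (12.1037015914917, 70.1361083984375), 0.2408406138420105)
slab [-3.73288778e-03 -5.01144813e-03  5.54667906e+00]
```

View pics/w20.png

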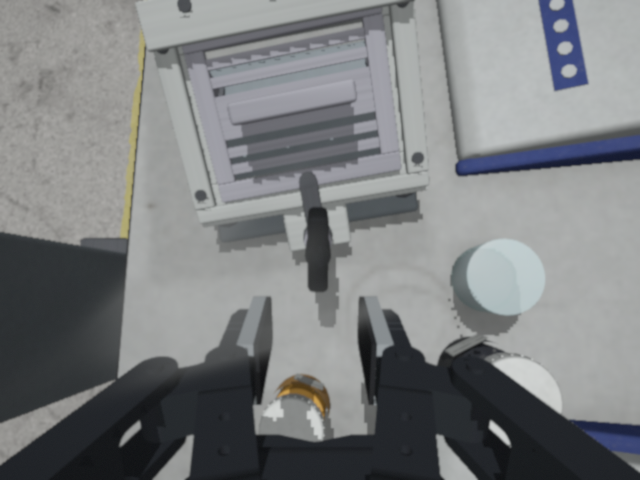

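View pics/side20.png

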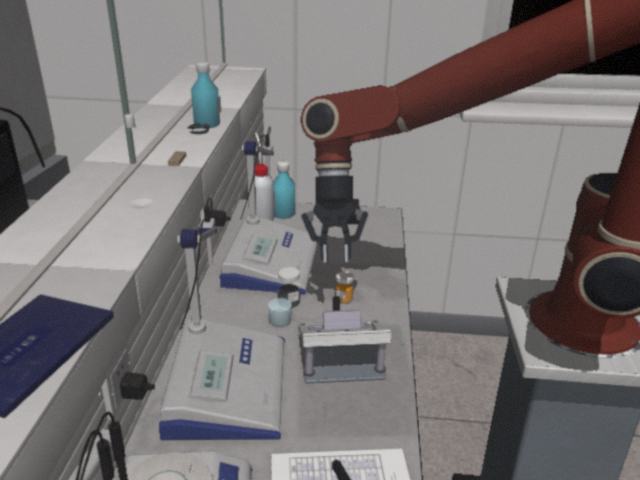

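```bash
python3 -c "
from h import *
print(sign_off())"
```

```text
the job is handed in; nothing more can be done
None
```

The plate is lying flat in the recess with its upper edge under the lip. The clamp finger is over it at its stop, and I handed the job in at about 18 s. The sign-off itself reports no verdict.

I gripped the handle, tilted the plate 15°, slid its upper edge under the lip and lowered the other edge flat. I let go of it while the clamp was still at about 0.07 rad. Then I gripped the wing, turned it 81° clockwise until it slipped past the stop, let go and backed off.

Last checks, all in the deck frame:

| Check | Measured | Allowed |
|---|---|---|
| Plate centre along the slope (x) | -1.4 mm | ±6 mm |
| Plate centre across (y) | -0.7 mm | ±7 mm |
| Plate centre height (z) | about 19.8 mm | 17.5 to 22.5 mm |
| Plate tilt | about 0.4° | 2.5° |
| Clamp finger | within 0.4° of straight up the slope (about 1.3 rad) | above 1.2 rad |
| Head slip | about 0.18 to 0.23 rad | 0.04 to 0.6 rad |

- **Bystanders:** the jars and bottle look unmoved in the final pictures; I did not measure them. The gripper is clear of everything.
- **Camera disagreement:** the wrist camera reads about 1.8 mm off along the jaw direction. I corrected for it with the plate in hand.
- **Slip reading:** I got the slip from the pictures, because the wrist torque was too noisy to show it.
- **Refused moves:** my first three move calls were refused for missing keys, and nothing moved.

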